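# Clip the parts tin down, put its double lid on and lift off the outer lid only

### The arm

A 7-joint arm with a two-finger parallel gripper is mounted at the origin on the work surface. World frame = base frame: x ahead of the robot, y to its left, z up, the work surface at z = 0. Lengths are in m, angles in rad, forces in N, time in s.
With the tool pointing down it reaches from about 0.4 to 0.85 m from the base axis. Payload 6.9 kg.
Tool frame: the origin (TCP) lies midway between the tips of the shut fingers; the grasp point (between the pads) lies behind it (ctrl.pinch_z is the z of the grasp point in the tool frame, in m); z points along the fingers, y is the direction in which the jaws open and shut (so a half turn about z gives the same grasp; the last joint's range is limited). The gripper opens to 85 mm and grips with 20 to 120 N. Pads are 22 mm wide; open, the fingers measure 114 mm over their backs; the gripper's body (76 mm by 85 mm) begins 54 mm behind the grasp point. The pads swing forward as they close: fully open they stand 13 mm farther back than shut.
Start: joints at [-1.19, 0.507, -0.238, 1.5, 0.126, 1.149, -0.155], TCP at [0.17, 0.602, 0.209] pointing down, gripper open.
Joint ranges: [-3.08, 3.08], [-0.24, 2.05], [-1.43, 1.35], [0, 2.5], [-1.52, 4.66], [0.17, 1.96], [-2.89, 2.89]. Speed limits (rad/s): [2.39, 2.39, 3.14, 3.14, 3.14, 3.14, 3.14].

### API

Orientations are given as a unit quaternion [w, x, y, z].
In Python, from station import ctrl, get_state, vision, ticket, models gives the robot as it stands. Calls block until the motion is done:
- ctrl.movep(position, orientation): joint-space move of the TCP to a pose.
- ctrl.movel(position, frame=None, max_speed=0.15): straight line of the TCP; frame=None keeps the orientation; max_speed is the mean speed in m/s.
- ctrl.set_joints(angles): joint-space move.
- ctrl.ungrasp() and ctrl.close_gripper(force=None): open the fingers fully, or close them until they stop; force is the grip in N (None keeps the last).
- ctrl.pause(seconds).
- ctrl.ik(position, orientation): joint angles nearest the present ones, or None.
- get_state(): the state.
- vision.grab_frame(name): name is "scene" or "top" or "wrist"; returns (picture, depth): 420x560x3 uint8, blue, green, red; 420x560 float32, m along the optical axis (not along the pixel's ray), 0 where there is no reading.
- vision.camera_info(name): a dict with "mtx" (3x3 intrinsics, pixels), "R" (3x3) and "t" (3): a world point X has camera coordinates R X + t; the wrist camera has in their place "hand_eye" (4x4, takes a point from camera to tool coordinates, whose origin is the TCP and whose axes are the flange's). Camera axes: x right, y down, z forward; pixel columns grow to the right and rows downward; lengths in m; the calibration is good to about 2 mm. A picture is of the moment at which its call begins: read the wrist's pose just before it. camera_info takes no time and is no camera call.
A pose or a line that the arm cannot do raises ctrl.Unreachable and nothing moves.
- ticket.close_job(): hands the job in, once; it reports no verdict.
Trained networks look in the newest picture that a camera, given by its name, has taken for a name from the list of things; names that differ only in an ending like _2 or _b are one class to them, and where a whole thing is asked for, a point or a joint stands for the part that bears it (a point fixed in the world has none). Each returns a list of dicts, best first, with "p" (0 to 1); they miss things now and then, are a little off and sometimes report something else, mostly with a low value. They report only what shows in the picture. A call takes as long as a camera call. They do not tell look-alikes from the thing itself.
- models.recognise(camera, target): "point" ([column, row] in pixels, amid what is visible of it).
- models.masks_of(camera, target): "mask" (420x560 bool, what is visible of it) and "point" ([column, row] in pixels, amid what is visible of it).
The state is a dict: "time": time; "qpos": joint angles; "qd": joint speeds; "tau": joint torques, N m; "tcp_pos": TCP position; "eef_rot": TCP orientation; "contact_force": force on the tool from outside, world axes, zero at the start; "wrist_torque": the same for the moment, N m; "width": finger opening in m.
Only numpy, scipy, OpenCV 4.12 (cv2) and the standard library are available. Lean on these libraries where they do the work, as an engineer would, in place of code of your own. Each camera call takes 0.05 s, during which the arm holds its last target.

### The job

Take the spring clip from its rack and clip it well down over the tin's upright tab and the fence beside it together, so that the tin is held to the bench stop. Then bring the nested pair of lids together from its cradle (the inner lid's stem carries both), lower it gently home onto the tin and let go, then lift off only the outer lid, leaving the inner lid undisturbed in the tin. Finish while still holding the outer lid level and still in the gripper above the tin, clear of the stem, with the clip still on and the other things on the bench left where they were.

Things in the scene. Friction and masses are not known exactly. Their poses are not given: they have to be found in the camera images.
- bench_stop: fixed brown wooden base board, 130 mm along its x, 190 mm along its y, 10 mm thick. Origin on the table under the place where the tin stands (tin axis within 4 mm of it along x, square to it); the board reaches from y = -70 to +120 mm. The fence stands near its +y end.
- fence: upright aluminium fence on the bench stop, 110 mm along its x, 5 mm thick along its y, 45 mm high. Origin at the middle of its underside, 95.5 mm along +y from the bench stop's origin and 10 mm above the table; top edge 55 mm above the table. Axes as the bench stop's.
- tin: loose open round steel tin, 450 g, 92 mm outside, 86 mm bore, 50 mm high, standing on the base board (rim 60 mm above the table). Origin at the centre of its underside. A 40 mm wide foot runs out along its +y to a flat upright tab, 40 mm wide along x, 4 mm thick, 45 mm high, its middle 90 mm from the tin's axis, parallel to the fence with a 1 mm gap between.
- clip_place (a point): where the clip goes: middle of the common top edge of tab, gap and fence (together 10 mm thick, along the y of the tin; 9 mm when pressed together), 93 mm along +y from the tin's axis, 55 mm above the table. Axes as the tin's.
- clip_rack: fixed plywood rack for the spring clip: 90 x 100 x 8 mm foot with an upright plate 80 mm along its x, 9 mm thick along its y, top edge 45 mm above the table. Origin on the table under the middle of the plate. On the left or the right side of the bench. The clip on it is square to it.
- clip: dark steel spring clip, 75 g, like a large clothes peg, handles up, jaws down, at first on the rack's plate. Origin on the hinge axis (its x), 10 mm above the plate's top edge, and likewise above the edge when well clipped (an edge can rise to 5 mm below the origin); z up. Jaw pads 20 mm wide, from z = -34 to -18 mm. Jaws open along y. Released, the spring presses with about 7 N.
- clip_handles (a point): between the clip's two handles, 28 mm above its origin. Handles are 24 mm wide along x, from z = 8 to 48 mm of the clip; at rest 44 mm over their outsides here, 52 mm at the top. Squeezing them along y with about 10 N, to about 32 mm here, opens the jaws to a hard stop; a grip of 20 to 25 N does it surely and carries the clip open.
- clip_jaw (a joint): opening angle of the clip's hinged half, rad: 0 with the jaws 9 mm apart (as on the rack or the fence), 0.42 fully open (jaws about 20 mm apart, handles squeezed), -0.2 closed on nothing.
- cradle: fixed white plastic holder for the lid pair: round cup 92 mm outside diameter on a 120 mm round foot, rim 30 mm above the table. Origin at the centre of its underside. On the left or the right side, across from the clip rack.
- inner_lid: loose black plastic inner lid, about 130 g: flange 100 mm diameter, 4 mm thick; under it a chamfered plug 78 mm diameter, 8 mm deep, that enters the tin with 4 mm play all round; on top a stem. Origin at the centre of the flange's underside, which rests on the cradle's rim at first and on the tin's rim when home. The outer lid rests on its flange, so lifting the stem carries both.
- stem_top (a point): top of the inner lid's round central stem, 16 mm diameter, 74 mm above the inner lid's origin; nested, the stem stands 40 mm out of the outer lid's collar.
- outer_lid: loose steel outer lid, about 160 g: disc 115 mm diameter, 4 mm thick, with a 7 mm skirt down around the inner lid's flange and an upright round collar in the middle. Origin at the centre of the disc's underside, 4 mm above the inner lid's origin while nested. It is clear of the stem when lifted 70 mm.
- collar_top (a point): top of the outer lid's collar, on its axis, 30 mm above the outer lid's origin: collar 36 mm outside, 24 mm bore, 26 mm high above the disc, the stem passing through it. Gripped and lifted by the collar, the outer lid leaves the inner lid behind.
- screwdriver: bystander: screwdriver with red handle, 190 mm, lying at the back left; origin on its underside, handle to its -x
- offcut: bystander: yellow plastic plate with a round hole, 110 x 100 x 10 mm, lying at the back right; origin at the centre of its underside
- jar: bystander: clear plastic jar, 52 mm diameter, 75 mm high, near the robot, right of the bench stop; origin at the centre of its underside
- tape: bystander: roll of grey tape lying flat, 90 mm diameter, 24 mm high, beyond the left; origin at the centre of its underside
- meter: bystander: orange multimeter, 75 x 140 x 32 mm, at the back; origin at the centre of its underside
- mug: bystander: white mug, 80 mm diameter, 90 mm high, back right; origin at the centre of its underside
- bracket: bystander: aluminium angle bracket, 40 x 90 x 39 mm, back left; origin at the centre of its underside
Things that resemble listed ones, but are neither listed nor needed, are in the scene too. Leave any purple look-alike of the outer_lid alone.

How it is judged:
By the outcome, as a careful person would: the job done as asked, in the order asked, and still so for the second after the job is handed in, while the arm keeps its last pose, push and grip.
It also fails if it takes over 62 s, if anything falls off the work surface, if the arm or the gripper's body presses on something with over 40 N, if the wrist force passes 120 N, or if a joint passes its speed limit or range.

## Working session

There is one attempt and no reset: what is moved stays moved. The work goes in short steps, each a Python script; the robot and the scene stay as the last script left them, time stands still between calls to the robot, and variables do not carry over. Pictures are saved under pics/ and viewed, and the job is handed in when it is done.

```bash
ls; mkdir -p pics
python3 - <<'E'
from station import ctrl, get_state, vision, ticket, models
import cv2
s=get_state(); print(s, ctrl.pinch_z)
for n in("scene","top","wrist"):
    im,d=vision.grab_frame(n); cv2.imwrite(f"pics/{n}0.png",im)
    print(n,vision.camera_info(n))
E
```

```text
pics
{'time': 0.0, 'qpos': array([-1.19051346,  0.50837474, -0.23752062,  1.50109445,  0.12571921,
        1.14888535, -0.15482884]), 'qd': array([-4.62991753e-04,  6.35670913e-04,  3.93910757e-04,  6.97902720e-04,
        4.87768595e-06, -5.43944986e-04,  1.28388970e-04]), 'tau': array([-3.79250396e-04, -6.20592213e+01, -2.18657658e+00, -2.49632925e+01,
        1.26654198e-02,  1.25487201e-02, -6.06514305e-07]), 'tcp_pos': array([0.16952874, 0.60103066, 0.20771988]), 'eef_rot': array([-9.99101814e-05,  1.36965329e-01,  9.90575446e-01, -8.79614503e-04]), 'contact_force': array([-0.10121345, -0.29252733, -0.33878947]), 'wrist_torque': array([-0.01390746,  0.01353982,  0.03843143]), 'width': 0.08509508616099064} -0.0187
scene {'mtx': array([[412.66705084,   0.        , 279.57215804],
       [  0.        , 412.66705084, 215.1646304 ],
       [  0.        ,   0.        ,   1.        ]]), 'R': array([[-0.81667742,  0.57698681, -0.01114495],
       [ 0.40547853,  0.55996563, -0.72251343],
       [-0.41063993, -0.59457945, -0.69126705]]), 't': array([ 0.44019101, -0.15283177,  1.40053203])}
[... 230 characters left out ...]
],
       [-9.92186977e-01, -2.38151031e-02, -1.22465679e-01],
       [ 1.22494785e-01,  2.38337818e-04, -9.92469128e-01]]), 't': array([-0.02167907,  0.57589535,  1.11256137])}
wrist {'mtx': array([[364.82418235,   0.        , 276.99807261],
       [  0.        , 364.82418235, 207.58459116],
       [  0.        ,   0.        ,   1.        ]]), 'hand_eye': array([[-3.96864483e-04, -9.53940524e-01, -2.99995531e-01,
         7.67072722e-02],
       [ 9.99999794e-01, -2.27514833e-04, -5.99438204e-04,
         7.83377065e-04],
       [ 5.03574961e-04, -2.99995707e-01,  9.53940419e-01,
        -1.64381669e-01],
       [ 0.00000000e+00,  0.00000000e+00,  0.00000000e+00,
         1.00000000e+00]])}
```

View pics/scene0.png

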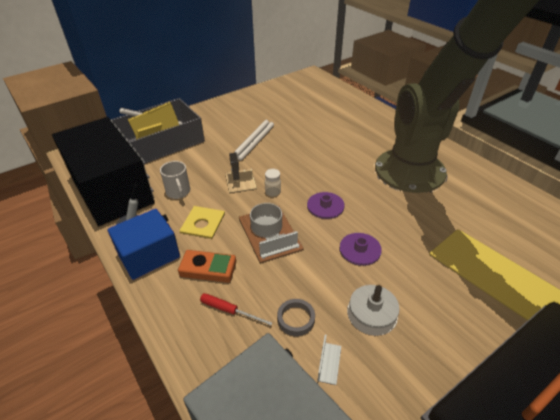

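View pics/top0.png

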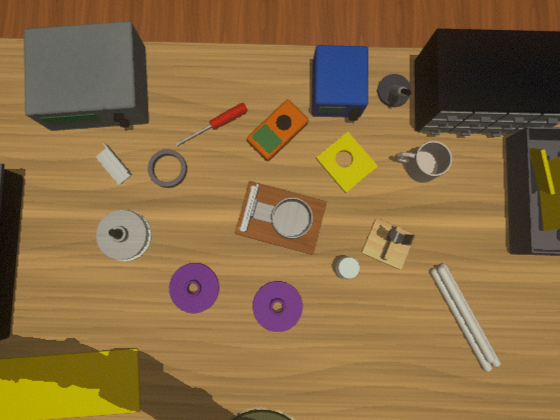

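View pics/wrist0.png

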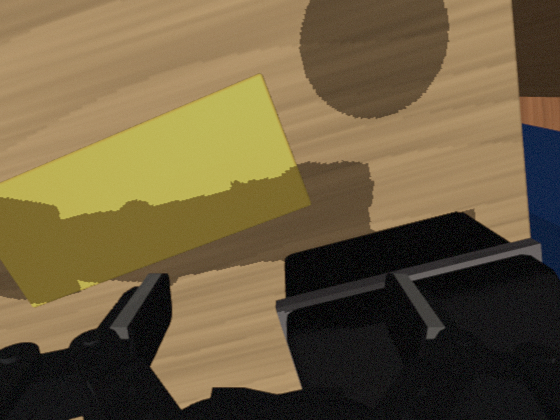

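The top view shows:
- **Lid pair:** silver lids with a dark stem in the white cradle at about (123,235). The purple look-alikes are at (193,288) and (277,306), and there is a dark grey thing at (395,90).
- **Bench stop and tin:** about (282,217), with the fence at (249,207).
- **Rack and clip:** about (388,243).

Next I measure with the networks and the depth image.

```bash
cat > h.py <<'E'
from station import ctrl, get_state, vision, ticket, models
import cv2, numpy as np
from scipy.spatial.transform import Rotation as Rn
def cloud(name,d,st=None):
    ci=vision.camera_info(name);K=ci["mtx"]
    v,u=np.mgrid[0:d.shape[0],0:d.shape[1]]
    c=np.stack([(u-K[0,2])/K[0,0]*d,(v-K[1,2])/K[1,1]*d,d],-1)
    if name=="wrist":
        H=ci["hand_eye"]; t=c@H[:3,:3].T+H[:3,3]
        q=st["eef_rot"]; W=Rn.from_quat([q[1],q[2],q[3],q[0]]).as_matrix()
        X=t@W.T+st["tcp_pos"]
    else: X=(c-ci["t"])@ci["R"]
    X[d<=0]=np.nan
    return X
def proj(name,P,st=None):
    ci=vision.camera_info(name);P=np.atleast_2d(P)
    if name=="wrist":
        H=ci["hand_eye"];q=st["eef_rot"]; W=Rn.from_quat([q[1],q[2],q[3],q[0]]).as_matrix()
        c=((P-st["tcp_pos"])@W-H[:3,3])@H[:3,:3]
    else: c=P@ci["R"].T+ci["t"]
    c=c@ci["mtx"].T
    return c[:,:2]/c[:,2:]
def quat(yaw):
    """tool down, tool y axis along world direction (cos yaw, sin yaw)"""
    y=np.array([np.cos(yaw),np.sin(yaw),0]);z=np.array([0,0,-1.]);x=np.cross(y,z)
    q=Rn.from_matrix(np.stack([x,y,z],1)).as_quat(); return np.array([q[3],q[0],q[1],q[2]])
E
python3 - <<'E'
from h import *
im,d=vision.grab_frame("top"); X=cloud("top",d); np.savez("top0.npz",im=im,X=X,d=d)
for n in ["bench_stop","fence","tin","clip_rack","clip","cradle","inner_lid","outer_lid","jar"]:
    for r in models.masks_of("top",n)[:3]:
        P=X[r["mask"]]; P=P[np.isfinite(P[:,0])]
        if len(P)==0: print(n,r["p"],r["point"],"no depth"); continue
        print(n,round(r["p"],2),np.round(r["point"]),r["mask"].sum(),"med",np.round(np.median(P,0),4),"min",np.round(np.percentile(P,2,axis=0),3),"max",np.round(np.percentile(P,98,axis=0),3))
        if n in("fence","clip_rack","bench_stop"):
            m=r["mask"].astype(np.uint8);print(cv2.minAreaRect(np.argwhere(m).astype(np.float32)[:,::-1]))
for k,(a,b) in {"a":(60,170),"b":(230,150),"c":(340,195)}.items():
    cv2.imwrite(f"pics/crop_{k}.png",cv2.resize(im[b:b+110,a:a+120],None,fx=6,fy=5.4,interpolation=cv2.INTER_CUBIC))
E
```

```text
bench_stop 0.91 [273. 226.] 2864 med [ 0.5393 -0.0148  0.0109] min [ 0.479 -0.128  0.002] max [0.624 0.063 0.056]
((281.48675537109375, 218.04806518554688), (82.07232666015625, 57.008522033691406), 15.422163009643555)
fence 0.58 [427. 160.] 1560 med [ 0.6898 -0.3711  0.0427] min [ 0.645 -0.404  0.001] max [ 0.72  -0.3    0.093]
((425.84722900390625, 162.5062255859375), (37.52886199951172, 53.77847671508789), 69.22774505615234)
fence 0.56 [250. 210.] 353 med [0.5678 0.0415 0.0165] min [0.517 0.023 0.009] max [0.622 0.059 0.058]
((249.84310913085938, 207.31878662109375), (7.911386966705322, 49.29658126831055), 15.422163009643555)
fence 0.3 [225. 114.] 501 med [0.786  0.1049 0.0226] min [0.726 0.06  0.001] max [0.817 0.21  0.029]
((211.00003051757812, 124.50001525878906), (11.62755298614502, 78.26238250732422), 63.43495178222656)
tin 0.76 [290. 214.] 1654 med [ 0.5549 -0.0481  0.0152] min [ 0.506 -0.098  0.01 ] max [0.589 0.029 0.062]
clip_rack 0.62 [388. 245.] 1403 med [ 0.4888 -0.2743  0.009 ] min [ 0.445 -0.328  0.002] max [ 0.547 -0.232  0.048]
((388.5172424316406, 243.7069091796875
[... 220 characters left out ...]
0.0387] min [0.45  0.279 0.033] max [0.553 0.38  0.066]
cradle 0.57 [148. 242.] 227 med [0.4869 0.2823 0.0043] min [ 0.449  0.272 -0.002] max [0.545 0.311 0.035]
inner_lid 0.66 [113. 233.] 90 med [0.5006 0.327  0.0949] min [0.494 0.323 0.039] max [0.511 0.338 0.108]
outer_lid 0.93 [280. 300.] 1825 med [ 0.348  -0.0288  0.0118] min [ 0.298 -0.08   0.007] max [0.397 0.021 0.038]
outer_lid 0.8 [125. 234.] 1962 med [0.4998 0.3275 0.0387] min [0.45  0.279 0.032] max [0.553 0.383 0.066]
outer_lid 0.65 [200. 291.] 1871 med [0.3843 0.1632 0.0117] min [0.333 0.112 0.007] max [0.434 0.216 0.039]
jar 0.9 [345. 267.] 454 med [ 0.4377 -0.1771  0.0747] min [ 0.417 -0.201  0.021] max [ 0.459 -0.157  0.079]
```

View pics/crop_a.png

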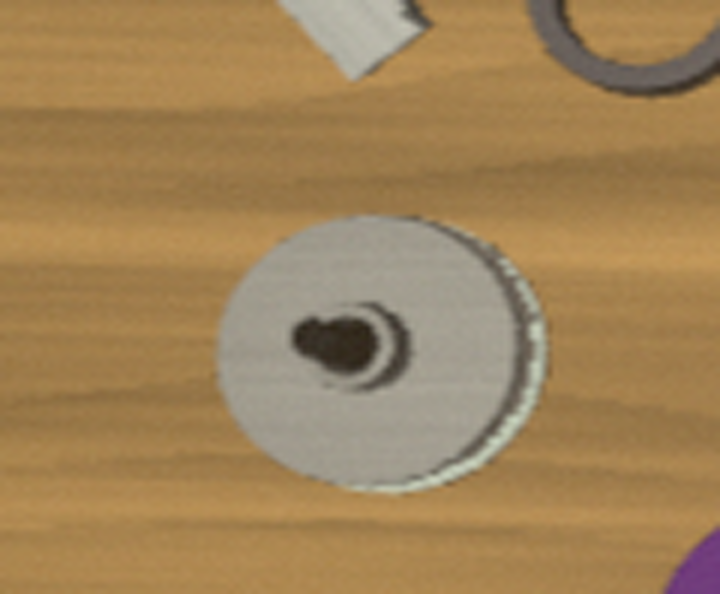

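View pics/crop_b.png

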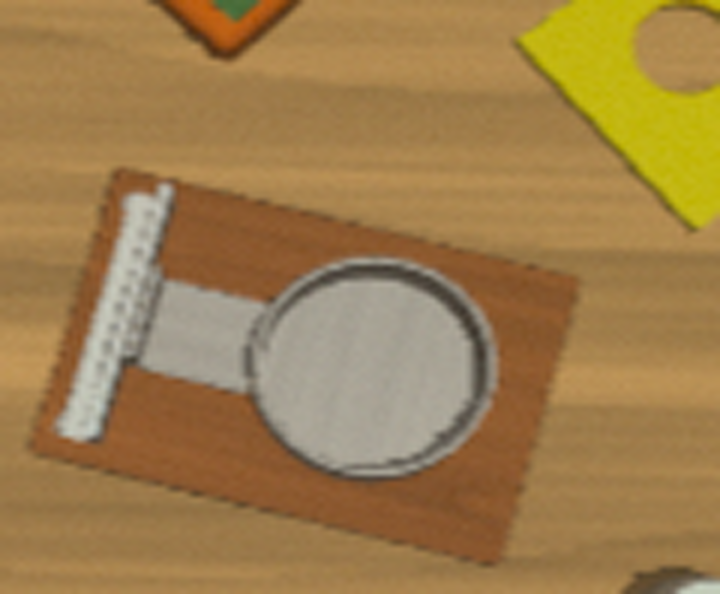

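View pics/crop_c.png

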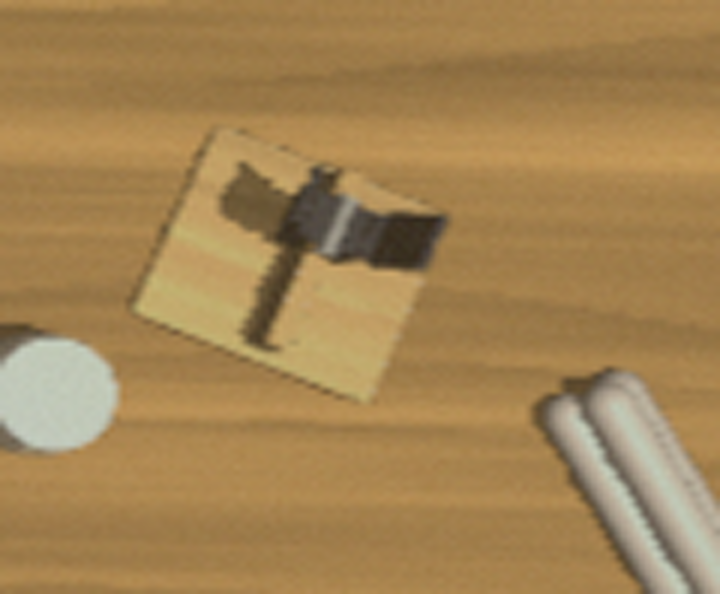

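Candidates for each thing:
- **Lid pair:** (123,235) silver lids with stem, chosen. Rejected: purple (193,288) and (277,306), and the dark grey thing at (395,90).
- **Clip:** (395,239) on the plywood rack, chosen. The dark look-alike is at (395,90).
- **Tin:** (292,217). **Fence:** (249,207).

The crops confirm these choices. The clip sits off-centre along its plate. Now precise fits from the top depth.

Run:
```python
from h import *
z=np.load("top0.npz");X=z["X"];im=z["im"]
def pts(c,r,z0,z1):
    m=(np.hypot(X[...,0]-c[0],X[...,1]-c[1])<r)&(X[...,2]>z0)&(X[...,2]<z1)
    return X[m]
def line(P,n):
    (w,h)=cv2.minAreaRect(P[:,:2].astype(np.float32))[1]
    r=cv2.minAreaRect(P[:,:2].astype(np.float32)); b=cv2.boxPoints(r)
    e=[b[1]-b[0],b[2]-b[1]];e=max(e,key=np.linalg.norm); 
    if e[0]<0:e=-e
    print(n,len(P),"c",np.round(r[0],4),"size",np.round(r[1],4),"long yaw",round(np.degrees(np.arctan2(e[1],e[0])),2),"z",np.round(np.percentile(P[:,2],[5,50,95]),4))
def circ(P,n):
    from scipy.optimize import least_squares
    p=P[:,:2]
    f=lambda a:np.hypot(p[:,0]-a[0],p[:,1]-a[1])-a[2]
    s=least_squares(f,[*p.mean(0),.045],loss="soft_l1",f_scale=.002)
    print(n,len(p),np.round(s.x,4),np.sqrt((s.fun**2).mean()).round(4))
line(pts((.567,.042),.07,.045,.06),"fence+tab top")
circ(pts((.55,-.05),.07,.055,.065),"tin rim")
# board mask by colour
hsv=cv2.cvtColor(im,cv2.COLOR_BGR2HSV)
line(pts((.54,-.01),.13,.006,.014),"board")
line(pts((.49,-.275),.09,.005,.012),"rack foot")
line(pts((.49,-.275),.09,.03,.05),"plate+")
line(pts((.507,-.29),.05,.06,.12),"clip hi")
line(pts((.507,-.29),.05,.085,.12),"clip top")
P=pts((.507,-.29),.05,.06,.12)
for a in np.arange(.05,.12,.006):
    q=pts((.507,-.29),.05,a,a+.006)
    if len(q):print(round(a,3),len(q),np.round(q.min(0),3),np.round(q.max(0),3))
circ(pts((.5,.33),.08,.030,.045)[:],"disc?")
line(pts((.5,.33),.08,.032,.045),"disc box")
line(pts((.5,.33),.03,.055,.075),"collar top")
line(pts((.5,.33),.03,.09,.12),"stem top")
```

```text
fence+tab top 171 c [0.5622 0.0083] size [0.0625 0.1103] long yaw -13.86 z [0.0492 0.0554 0.0588]
tin rim 167 [ 0.5471 -0.0566  0.0441] 0.0009
board 2863 c [ 0.5349 -0.0142] size [0.2384 0.2485] long yaw -50.65 z [0.0071 0.0109 0.0136]
rack foot 1135 c [ 0.4947 -0.2781] size [0.1703 0.1653] long yaw 37.78 z [0.0054 0.0084 0.0112]
plate+ 137 c [ 0.4968 -0.2861] size [0.0256 0.079 ] long yaw -11.49 z [0.0337 0.0442 0.0484]
clip hi 203 c [ 0.5101 -0.2903] size [0.0515 0.0238] long yaw 67.98 z [0.0607 0.0757 0.1056]
clip top 82 c [ 0.5099 -0.2903] size [0.0515 0.0234] long yaw 67.95 z [0.087  0.1014 0.1064]
0.05 9 [ 0.471 -0.299  0.05 ] [ 0.532 -0.277  0.056]
0.056 88 [ 0.496 -0.304  0.056] [ 0.526 -0.272  0.062]
0.062 47 [ 0.493 -0.307  0.062] [ 0.524 -0.27   0.068]
0.068 17 [ 0.493 -0.31   0.068] [ 0.521 -0.269  0.073]
0.074 13 [ 0.493 -0.313  0.074] [ 0.518 -0.276  0.08 ]
0.08 14 [ 0.492 -0.31   0.08 ] [ 0.51  -0.268  0.086]
0.086 13 [ 0.492 -0.312  0.086] [ 0.512 -0.304  0.092]
0.092 15 [ 0.492 -0.313  0.092] [ 0.515 -0.269  0.098]
0.098 29 [ 0.491 -0.317  0.098] [ 0.529 -0.263  0.104]
0.104 23 [ 0.494 -0.316  0.104] [ 0.529 -0.265  0.109]
disc? 1766 [0.5013 0.3323 0.043 ] 0.0109
disc box 1748 c [0.5007 0.3318] size [0.1136 0.1138] long yaw -13.02 z [0.0347 0.0385 0.0421]
collar top 132 c [0.5009 0.3296] size [0.033  0.0347] long yaw -10.16 z [0.0578 0.0631 0.0686]
stem top 59 c [0.5011 0.3313] size [0.015  0.0146] long yaw 68.93 z [0.0924 0.103  0.1067]
```

Run:
```python
from h import *
z=np.load("top0.npz");X=z["X"]
T=np.array([.5471,-.0566])
m=(X[...,2]>.048)&(X[...,2]<.062)&(np.hypot(X[...,0]-T[0],X[...,1]-T[1])>.07)&(np.hypot(X[...,0]-.567,X[...,1]-.042)<.07)
r=cv2.minAreaRect(X[m][:,:2].astype(np.float32));print(r,m.sum())
for yw in (-13,-14,-15,-16,-17):
    a=np.radians(yw);d=(X[m][:,:2]-T)@np.array([-np.sin(a),np.cos(a)]); e=(X[m][:,:2]-T)@np.array([np.cos(a),np.sin(a)])
    print(yw,np.round([d.min(),d.max(),d.std(),e.min(),e.max()],4), "polyfit",np.polyfit(e,d,1).round(4))
q=quat(np.radians(68))
ql=get_state()["qpos"]
for p in ([.51,-.29,.22],[.51,-.29,.064],[.57,.035,.08],[.50,.33,.1],[.547,-.057,.07]):
    for yw in (68,75,-15,165,30,90):
        j=ctrl.ik(p,quat(np.radians(yw))); print(p,yw,None if j is None else np.round(j,2))
```

```text
((0.5688129663467407, 0.033524591475725174), (0.010248148813843727, 0.10955032706260681), 76.01448059082031) 151
-13 [ 0.0878  0.0987  0.0028 -0.0538  0.0557] polyfit [-0.015  0.094]
-14 [ 0.0876  0.0978  0.0027 -0.0555  0.054 ] polyfit [0.0023 0.094 ]
-15 [ 0.0873  0.0985  0.0028 -0.0572  0.0524] polyfit [0.0195 0.0941]
-16 [ 0.087   0.0991  0.0029 -0.0589  0.0507] polyfit [0.0369 0.0941]
-17 [ 0.0866  0.0997  0.0031 -0.0606  0.049 ] polyfit [0.0542 0.0942]
[0.51, -0.29, 0.22] 68 [ 0.02  0.52  0.74  1.6  -0.38  1.17  2.04]
[0.51, -0.29, 0.22] 75 [ 0.02  0.52  0.75  1.6  -0.38  1.17  2.16]
[0.51, -0.29, 0.22] -15 [-0.07  0.59  0.95  1.6  -0.5   1.22  0.71]
[0.51, -0.29, 0.22] 165 [-0.15  0.67  1.15  1.6  -0.63  1.29 -2.3 ]
[0.51, -0.29, 0.22] 30 [ 0.01  0.53  0.78  1.6  -0.4   1.18  1.39]
[0.51, -0.29, 0.22] 90 [ 0.02  0.53  0.75  1.6  -0.38  1.17  2.42]
[0.51, -0.29, 0.064] 68 [ 0.28  0.62  0.31  1.79 -0.25  0.77  1.91]
[0.51, -0.29, 0.064] 75 [ 0.29  0.61  0.3   1.79 -0.24  0.77  2.02]
[0.51, -0.29, 0.064] -15 [ 0.01  0.73  0.81  1.79 -0.66  0.91  0.85]
[0.51, -0.29, 0.064] 165 [-0
[... 682 characters left out ...]
9  1.72  0.14  0.87  0.56]
[0.5, 0.33, 0.1] -15 [-0.73  0.57  0.16  1.72 -0.12  0.86 -0.78]
[0.5, 0.33, 0.1] 165 [-0.27  0.62 -0.57  1.71  0.4   0.93  1.88]
[0.5, 0.33, 0.1] 30 [-0.61  0.57 -0.02  1.72  0.01  0.86 -0.11]
[0.5, 0.33, 0.1] 90 [-0.47  0.57 -0.25  1.72  0.17  0.87  0.78]
[0.547, -0.057, 0.07] 68 [ 0.03  0.54  0.05  1.88 -0.04  0.72  1.29]
[0.547, -0.057, 0.07] 75 [ 0.04  0.54  0.03  1.88 -0.02  0.72  1.39]
[0.547, -0.057, 0.07] -15 [-0.16  0.57  0.33  1.88 -0.26  0.74  0.06]
[0.547, -0.057, 0.07] 165 [ 0.31  0.56 -0.39  1.88  0.3   0.76  2.64]
[0.547, -0.057, 0.07] 30 [-0.06  0.55  0.18  1.88 -0.14  0.72  0.72]
[0.547, -0.057, 0.07] 90 [ 0.07  0.54 -0.02  1.88  0.02  0.72  1.61]
```

Fits agree with the given sizes:

| Thing | Centre (m) | Yaw | Check |
|---|---|---|---|
| Clip top | (0.510, -0.290) | 68° | 51.5 x 23.5 mm |
| Bench | n/a | -14° | |
| Tin axis | (0.547, -0.057) | | |
| Clip place | (0.5696, 0.0336) | | |
| Stem | (0.501, 0.3315) | | top at z = 0.104 m |

Next I go above the clip and check with the wrist camera.

Run:
```python
from h import *
ctrl.movep([.51,-.29,.20],quat(np.radians(68)))
st=get_state();im,d=vision.grab_frame("wrist");X=cloud("wrist",d,st)
cv2.imwrite("pics/w1.png",im);np.savez("w1.npz",im=im,X=X)
print(st["time"],st["tcp_pos"],st["qpos"].round(2),st["width"])
m=(X[...,2]>.085)&(X[...,2]<.115)&(np.hypot(X[...,0]-.51,X[...,1]+.29)<.045)
P=X[m];print(len(P));print(cv2.minAreaRect(P[:,:2].astype(np.float32)),np.percentile(P[:,2],[5,50,95]))
m=(X[...,2]>.036)&(X[...,2]<.05)&(np.hypot(X[...,0]-.49,X[...,1]+.275)<.06)
P=X[m];print(len(P));print(cv2.minAreaRect(P[:,:2].astype(np.float32)),np.percentile(P[:,2],[5,50,95]))
```

```text
3.9833 [ 0.51050836 -0.28918063  0.19986304] [ 0.05  0.53  0.7   1.63 -0.37  1.12  2.03] 0.08559302093449685
719
((0.5106955766677856, -0.28986039757728577), (0.052122052758932114, 0.023751884698867798), 67.45381927490234) [0.08639829 0.10010431 0.10336316]
667
((0.49806109070777893, -0.2839527130126953), (0.025451350957155228, 0.0797770768404007), 56.421302795410156) [0.03948995 0.0440072  0.04529811]
```

View pics/w1.png

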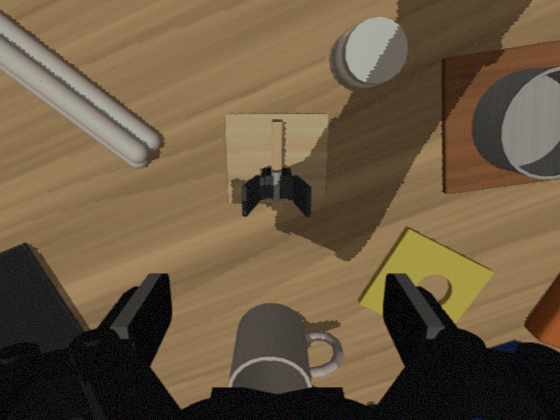

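The wrist view agrees with the top view to within 1 mm: the clip is at about (277,190), centred between the fingers, with the jar at (370,50) and the mug at (270,350) well clear. Descending to squeeze.

Run:
```python
from h import *
q=quat(np.radians(67.8))
ctrl.movel([.5105,-.2899,.062],q,max_speed=.12)
st=get_state();print(st["time"],st["tcp_pos"],st["contact_force"])
ctrl.close_gripper(force=23); ctrl.pause(.3)
st=get_state();print(st["time"],st["tcp_pos"],st["width"],st["contact_force"].round(2))
im,d=vision.grab_frame("wrist");cv2.imwrite("pics/w2.png",im);np.savez("w2.npz",X=cloud("wrist",d,st))
im,d=vision.grab_frame("scene");cv2.imwrite("pics/s2.png",cv2.resize(im[100:250,160:320],None,fx=5,fy=4))
```

```text
5.3333 [ 0.51089226 -0.29027313  0.06272803] [0.06384587 0.10190873 0.32819363]
6.175 [ 0.51105007 -0.29044262  0.06284476] 0.030252465001181204 [-0.43 -0.06  5.54]
```

View pics/w2.png

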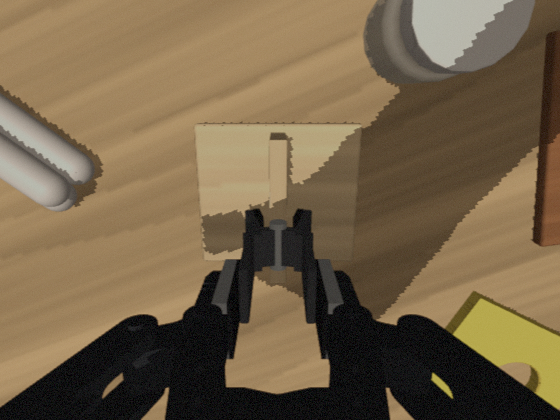

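View pics/s2.png

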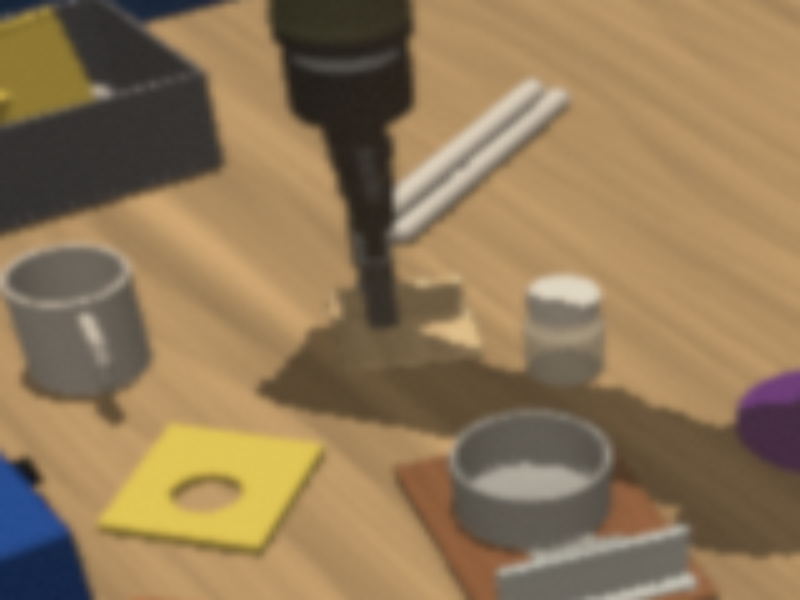

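The clip is squeezed open symmetrically about the plate: jaws at columns 250 and 305, plate at 278, opening 30 mm. Lifting and carrying it over the fence.

Run:
```python
from h import *
a=np.radians(-14.0)
st=get_state();p=st["tcp_pos"].copy()
ctrl.movel([p[0],p[1],.155],max_speed=.15)
q=quat(np.radians(76.0))
ctrl.movel([.5696,.0336,.155],q,max_speed=.2)
st=get_state();print(st["time"],st["tcp_pos"],st["width"],st["contact_force"].round(2))
im,d=vision.grab_frame("wrist");cv2.imwrite("pics/w3.png",im);X=cloud("wrist",d,st);np.savez("w3.npz",X=X,im=im)
m=(X[...,2]>.050)&(X[...,2]<.058)&(np.hypot(X[...,0]-.5696,X[...,1]-.0336)<.065)&(np.hypot(X[...,0]-.5471,X[...,1]+.0566)>.065)
P=X[m];print(len(P),cv2.minAreaRect(P[:,:2].astype(np.float32)))
im,d=vision.grab_frame("scene");cv2.imwrite("pics/s3.png",cv2.resize(im[130:280,180:340],None,fx=5,fy=4))
```

```text
8.8417 [0.56947312 0.03215934 0.15516511] 0.030134065367331504 [-0.1  -0.41  0.42]
841 ((0.5510936975479126, 0.03876461833715439), (0.009258910082280636, 0.07293512672185898), 76.18042755126953)
```

View pics/w3.png

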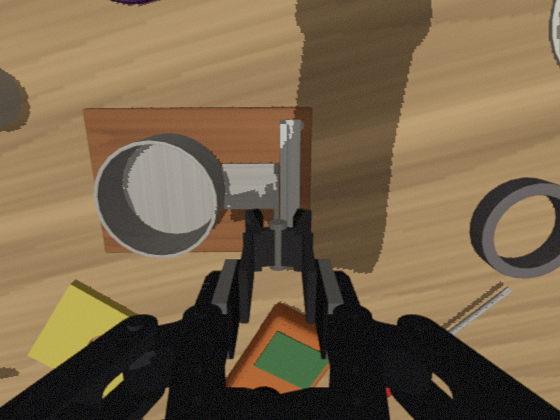

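View pics/s3.png

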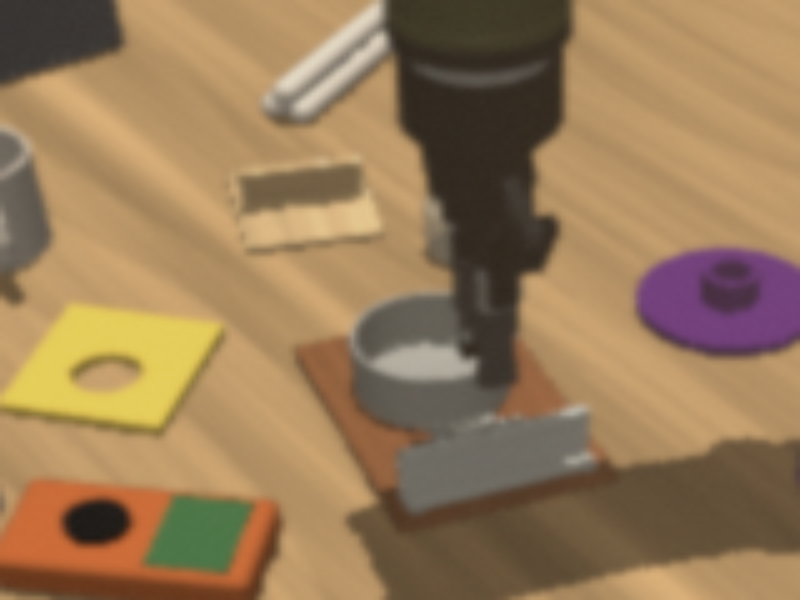

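Run:
```python
from h import *
for f in("w1","w2","w3"):
    X=np.load(f+".npz")["X"]
    if f=="w1": c=(277,175)
    else: c=(278,240)
    print(f); 
    for r in range(c[1]-30,c[1]+30,6): print(r,np.round(X[r,[262,278,294]]*1000,0).tolist())
st=get_state();print(st["tcp_pos"])
```

```text
w1
145 [[479.0, -292.0, 7.0], [480.0, -275.0, 43.0], [491.0, -263.0, 7.0]]
151 [[485.0, -294.0, 6.0], [485.0, -277.0, 45.0], [496.0, -265.0, 6.0]]
157 [[490.0, -296.0, 8.0], [490.0, -279.0, 45.0], [502.0, -267.0, 7.0]]
163 [[495.0, -298.0, 9.0], [495.0, -281.0, 44.0], [507.0, -269.0, 8.0]]
169 [[497.0, -298.0, 29.0], [500.0, -283.0, 44.0], [513.0, -271.0, 8.0]]
175 [[497.0, -297.0, 55.0], [502.0, -284.0, 59.0], [506.0, -271.0, 64.0]]
181 [[501.0, -298.0, 62.0], [507.0, -286.0, 58.0], [509.0, -273.0, 69.0]]
187 [[505.0, -300.0, 64.0], [512.0, -288.0, 59.0], [514.0, -275.0, 69.0]]
193 [[511.0, -303.0, 61.0], [517.0, -290.0, 58.0], [519.0, -277.0, 69.0]]
199 [[516.0, -304.0, 63.0], [522.0, -292.0, 58.0], [524.0, -278.0, 70.0]]
w2
210 [[502.0, -296.0, 7.0], [495.0, -283.0, 45.0], [510.0, -278.0, 8.0]]
216 [[499.0, -294.0, 31.0], [498.0, -284.0, 44.0], [506.0, -277.0, 31.0]]
222 [[502.0, -295.0, 31.0], [499.0, -284.0, 49.0], [509.0, -279.0, 30.0]]
228 [[499.0, -293.0, 51.0], [501.0, -285.0, 54.0], [505.0, -278.0, 50.0]]
234 [[500.0, -293.0, 56.0], [504.0, -286.0, 54.0], [505.0, -278.0, 59
[... 417 characters left out ...]
55.0], [595.0, 42.0, 12.0]]
216 [[558.0, 27.0, 124.0], [583.0, 30.0, 53.0], [562.0, 45.0, 124.0]]
222 [[561.0, 26.0, 124.0], [557.0, 36.0, 141.0], [566.0, 44.0, 124.0]]
228 [[558.0, 28.0, 144.0], [559.0, 36.0, 146.0], [563.0, 44.0, 141.0]]
234 [[560.0, 27.0, 147.0], [562.0, 35.0, 145.0], [562.0, 43.0, 151.0]]
240 [[563.0, 26.0, 146.0], [566.0, 34.0, 145.0], [565.0, 43.0, 151.0]]
246 [[566.0, 26.0, 146.0], [568.0, 34.0, 146.0], [568.0, 42.0, 151.0]]
252 [[570.0, 25.0, 146.0], [572.0, 33.0, 145.0], [572.0, 41.0, 151.0]]
258 [[573.0, 24.0, 146.0], [575.0, 32.0, 145.0], [574.0, 40.0, 152.0]]
264 [[576.0, 23.0, 148.0], [579.0, 31.0, 145.0], [578.0, 40.0, 150.0]]
[0.56952638 0.03247298 0.15513755]
```

Measured in the hand, the hinge pin dropped about 5 mm while the handles were squeezed, so the clip origin is TCP minus 13 mm. The fence lies within about 1 mm of the jaw midplane. Lowering to TCP z of about 0.0755, which puts the origin about 7 mm above the edge, then releasing.

Run:
```python
from h import *
q=quat(np.radians(76.0))
c=np.array([.5699,.0345])
ctrl.movel([*c,.112],q,max_speed=.15)
st=get_state();print(st["time"],st["tcp_pos"],st["contact_force"].round(2))
e=np.array([.5698,.0341])-st["tcp_pos"][:2]; c2=c+e*.8
for z in(.095,.085,.0755):
    ctrl.movel([*c2,z],q,max_speed=.06)
    st=get_state();print(st["time"],st["tcp_pos"],st["contact_force"].round(2))
    if abs(st["contact_force"][2])>12: break
im,d=vision.grab_frame("wrist");cv2.imwrite("pics/w4.png",im);X=cloud("wrist",d,st)
for r in range(200,265,8): print(r,np.round(X[r,[262,278,294]]*1000,0).tolist())
```

```text
9.375 [0.5697674  0.03405399 0.11203485] [ 0.31  1.05 -0.19]
9.8083 [0.56974772 0.03453794 0.09478631] [-0.42  0.28 -0.26]
10.125 [0.5696116  0.03454328 0.08454324] [-0.64 -0.09 -0.79]
10.4333 [0.56956042 0.03456698 0.07500838] [0.43 0.34 0.19]
200 [[557.0, 28.0, 13.0], [548.0, 41.0, 55.0], [562.0, 48.0, 12.0]]
208 [[562.0, 27.0, 13.0], [553.0, 40.0, 53.0], [568.0, 47.0, 12.0]]
216 [[558.0, 29.0, 43.0], [557.0, 39.0, 54.0], [562.0, 47.0, 43.0]]
224 [[562.0, 28.0, 44.0], [558.0, 39.0, 64.0], [566.0, 46.0, 45.0]]
232 [[559.0, 30.0, 66.0], [561.0, 38.0, 66.0], [563.0, 46.0, 66.0]]
240 [[563.0, 29.0, 66.0], [566.0, 37.0, 65.0], [565.0, 45.0, 71.0]]
248 [[568.0, 28.0, 66.0], [570.0, 36.0, 65.0], [569.0, 44.0, 71.0]]
256 [[572.0, 27.0, 67.0], [574.0, 35.0, 65.0], [573.0, 43.0, 71.0]]
264 [[576.0, 26.0, 67.0], [579.0, 34.0, 65.0], [578.0, 42.0, 71.0]]
```

View pics/w4.png

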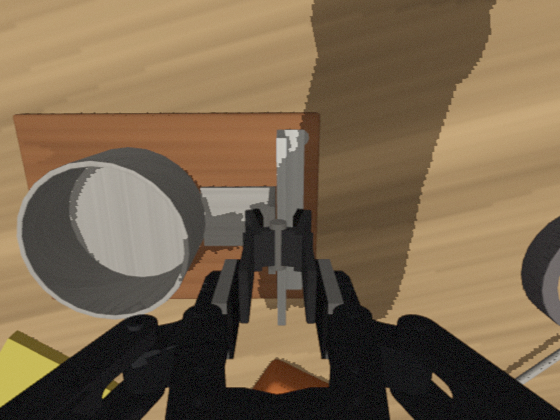

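The jaws at columns 250 and 308 straddle the tab and fence at 276 to 303. There is no contact force, and the origin is about 7 mm above the edge. Releasing and checking.

Run:
```python
from h import *
ctrl.ungrasp()
st=get_state();print(st["time"],st["tcp_pos"],st["width"],st["contact_force"].round(2))
p=st["tcp_pos"]
ctrl.movel([p[0],p[1],.19],max_speed=.15)
st=get_state();print(st["time"],st["tcp_pos"])
im,d=vision.grab_frame("wrist");cv2.imwrite("pics/w5.png",im);X=cloud("wrist",d,st);np.savez("w5.npz",X=X,im=im)
m=(X[...,2]>.090)&(X[...,2]<.125)&(np.hypot(X[...,0]-.5696,X[...,1]-.0336)<.05)
P=X[m];print(len(P),cv2.minAreaRect(P[:,:2].astype(np.float32)),np.percentile(P[:,2],[5,50,95]))
m=(X[...,2]>.056)&(X[...,2]<.065)&(np.hypot(X[...,0]-.5471,X[...,1]+.0566)<.055)
P=X[m][:,:2]
from scipy.optimize import least_squares
s=least_squares(lambda a:np.hypot(P[:,0]-a[0],P[:,1]-a[1])-a[2],[.547,-.057,.045],loss="soft_l1",f_scale=.002);print("rim",len(P),s.x)
im,d=vision.grab_frame("scene");cv2.imwrite("pics/s5.png",cv2.resize(im[150:300,200:360],None,fx=5,fy=4))
im,d=vision.grab_frame("top");cv2.imwrite("pics/t5.png",im)
```

```text
11.0667 [0.56998143 0.03455372 0.07556819] 0.08503932291104627 [0.19 0.89 0.08]
11.9833 [0.56940677 0.03478172 0.18914151]
1073 ((0.5700551271438599, 0.03496422991156578), (0.05204980820417404, 0.024241533130407333), 76.26193237304688) [0.0923477  0.10991981 0.11658953]
rim 1368 [ 0.54817424 -0.05445931  0.04410786]
```

View pics/w5.png

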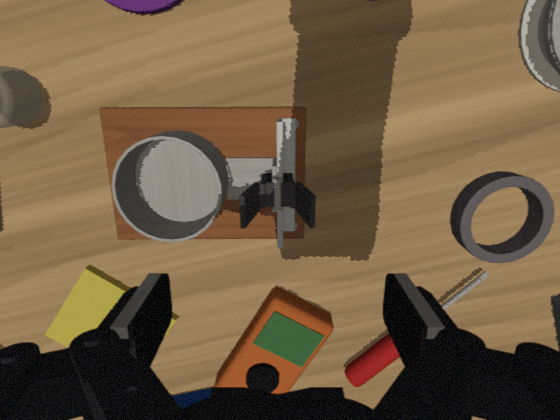

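View pics/s5.png

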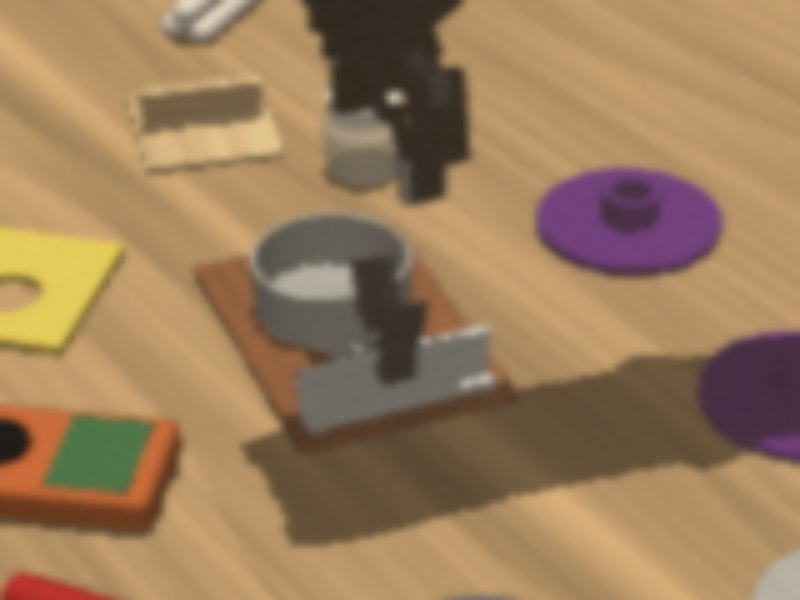

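Run:
```python
from h import *
X=np.load("w5.npz")["X"]
for r in range(166,206,5): print(r,np.round(X[r,[250,272,277,282,287,305]]*1000,0).tolist())
n=np.array([.242,.970])
for f,c in(("w1",(.5107,-.2899)),("w5",(.5701,.035))):
    X=np.load(f+".npz")["X"]
    m=(np.hypot(X[...,0]-c[0],X[...,1]-c[1])<.04)
    P=X[m&(X[...,2]>.05)]
    print(f,np.percentile(P[:,2],[1,90,95,99]),np.histogram(P[:,2],bins=np.arange(.044,.125,.003)))
X=np.load("w5.npz")["X"]
print("fence top z",X[125:165:8,285,2],X[125:165:8,280,2],X[215:240:5,280,2])
```

```text
166 [[553.0, 13.0, 13.0], [550.0, 36.0, 54.0], [551.0, 40.0, 56.0], [560.0, 43.0, 13.0], [561.0, 47.0, 12.0], [568.0, 64.0, -0.0]]
171 [[558.0, 12.0, 12.0], [554.0, 35.0, 53.0], [555.0, 39.0, 55.0], [565.0, 41.0, 12.0], [566.0, 46.0, 12.0], [573.0, 63.0, -1.0]]
176 [[562.0, 11.0, 12.0], [558.0, 34.0, 55.0], [560.0, 38.0, 53.0], [561.0, 42.0, 49.0], [563.0, 46.0, 47.0], [578.0, 62.0, -2.0]]
181 [[567.0, 9.0, 13.0], [559.0, 34.0, 71.0], [560.0, 38.0, 71.0], [561.0, 42.0, 69.0], [563.0, 45.0, 66.0], [583.0, 61.0, -1.0]]
186 [[554.0, 19.0, 91.0], [563.0, 33.0, 72.0], [563.0, 37.0, 73.0], [565.0, 41.0, 71.0], [565.0, 45.0, 72.0], [588.0, 60.0, -2.0]]
191 [[555.0, 19.0, 100.0], [567.0, 32.0, 72.0], [567.0, 36.0, 72.0], [569.0, 40.0, 70.0], [569.0, 44.0, 73.0], [564.0, 57.0, 105.0]]
196 [[559.0, 18.0, 101.0], [571.0, 31.0, 71.0], [572.0, 35.0, 72.0], [572.0, 39.0, 72.0], [573.0, 43.0, 72.0], [567.0, 56.0, 105.0]]
201 [[563.0, 17.0, 100.0], [575.0, 30.0, 72.0], [575.0, 34.0, 72.0], [577.0, 38.0, 71.0], [578.0, 42.0, 71.0], [570.0, 56.0, 107.0]]
w1 [0.05735546 0.30779801 0.30876816 0.30974797
[... 251 characters left out ...]
 , 0.083, 0.086, 0.089, 0.092, 0.095,
       0.098, 0.101, 0.104, 0.107, 0.11 , 0.113, 0.116, 0.119, 0.122]))
w5 [0.05365969 0.2969814  0.29800093 0.29902717] (array([  0,   0,  53, 355,  11,  12,  13,  27, 217, 515, 258,  79,  68,
        69,  66,  75,  75,  78,  77,  85,  92,  85,  96, 270, 167,   0]), array([0.044, 0.047, 0.05 , 0.053, 0.056, 0.059, 0.062, 0.065, 0.068,
       0.071, 0.074, 0.077, 0.08 , 0.083, 0.086, 0.089, 0.092, 0.095,
       0.098, 0.101, 0.104, 0.107, 0.11 , 0.113, 0.116, 0.119, 0.122]))
fence top z [0.01053399 0.012556   0.01194689 0.01130112 0.01376883] [0.05318095 0.05382241 0.05481116 0.05416479 0.05319392] [0.0533884  0.05384587 0.05355619 0.05587696 0.05506296]
```

The wrist depth shows the clip on, holding tab and fence. But releasing dragged it up: the hinge is about 4 mm higher over the edge than on the rack, so the origin sits about 14 mm above the edge. I'll seat it by pressing the hinge down with shut fingers turned 90°, watching the force.

Run:
```python
from h import *
q=quat(np.radians(-14.0)); c=[.5701,.0350]
ctrl.close_gripper(force=25)
ctrl.movel([*c,.125],q,max_speed=.15)
st=get_state();print(st["time"],st["tcp_pos"],st["width"],st["contact_force"].round(2)); f0=st["contact_force"][2]
e=np.array(c)-st["tcp_pos"][:2]; c=np.array(c)+.8*e
ctrl.movel([*c,.082],q,max_speed=.1)
for z in np.arange(.078,.0625,-.002):
    ctrl.movel([*c,z],q,max_speed=.05)
    st=get_state();print(round(z,3),st["time"],st["tcp_pos"].round(4),(st["contact_force"]).round(1))
    if st["contact_force"][2]-f0>22 : break
    if st["tcp_pos"][2]<.0675: break
```

```text
14.6167 [0.57021404 0.03500301 0.12519751] 0.00017282460196742198 [ 0.06  0.21 -0.1 ]
0.078 15.45 [0.5701 0.035  0.0782] [ 1.  -0.7 -0.3]
0.076 15.7 [0.57   0.0351 0.076 ] [-0.2  1.  -1.2]
0.074 15.95 [0.5699 0.0351 0.0739] [ 0.2 -0.4  0. ]
0.072 16.2 [0.5699 0.035  0.0718] [ 0.2 -0.  -0.5]
0.07 16.45 [0.5699 0.035  0.0699] [-0.4  0.8 -0.4]
0.068 16.7 [0.5699 0.035  0.0679] [-0.3  0.7  0.6]
0.066 16.95 [0.5699 0.035  0.0659] [ 0.1 -0.7 -0.2]
```

Run:
```python
from h import *
st=get_state()
im,d=vision.grab_frame("wrist");cv2.imwrite("pics/w6.png",im);X=cloud("wrist",d,st)
im,d=vision.grab_frame("scene");cv2.imwrite("pics/s6.png",cv2.resize(im[180:280,220:340],None,fx=6,fy=6))
```

```text
(no output)
```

View pics/w6.png

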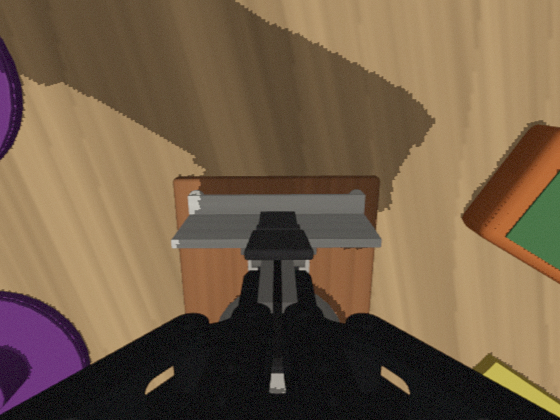

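View pics/s6.png

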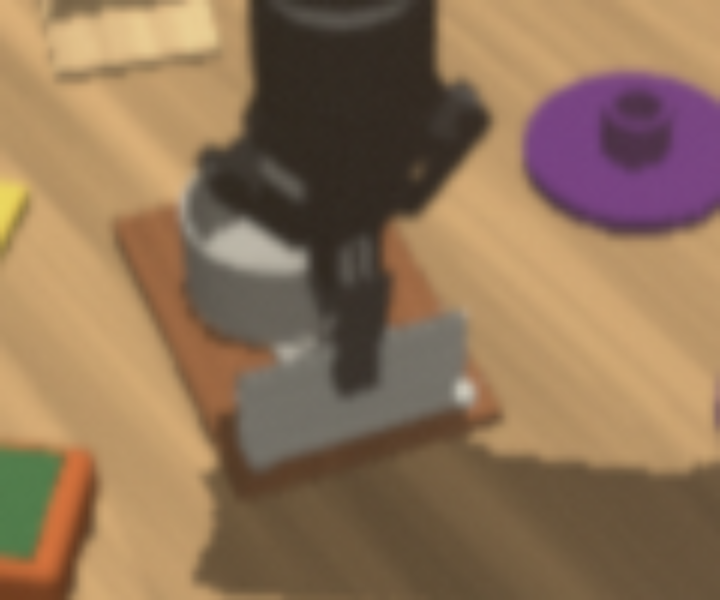

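Run:
```python
from h import *
c=get_state()["tcp_pos"][:2]
for z in (.065,.064,.063,.062):
    ctrl.movel([*c,z],max_speed=.05)
    st=get_state();print(round(z,3),st["time"],st["tcp_pos"].round(4),(st["contact_force"]).round(1))
    if st["contact_force"][2]>6 : break
p=st["tcp_pos"]
ctrl.movel([p[0],p[1],.16],max_speed=.2)
ctrl.movel([p[0]-.242*.05,p[1]-.97*.05,.20],max_speed=.2)
st=get_state();im,d=vision.grab_frame("wrist");cv2.imwrite("pics/w7.png",im);X=cloud("wrist",d,st);np.savez("w7.npz",X=X,im=im)
print(st["time"])
n=np.array([.242,.97]);e=np.array([.97,-.242]);D=X[...,:2]-[.5701,.035]
m=(abs(D@n)<.004)&(abs(D@e)<.010)&(X[...,2]>.05)&(X[...,2]<.1);print("hinge",m.sum(),np.percentile(X[m][:,2],[5,25,50,75,95]))
m=(abs(D@n)<.03)&(abs(D@e)<.012)&(X[...,2]>.1)&(X[...,2]<.13);print("tops",m.sum(),np.percentile(X[m][:,2],[5,50,90,97]),cv2.minAreaRect(X[m][:,:2].astype(np.float32)))
m=(abs(D@n)<.012)&(abs(D@e)>.02)&(abs(D@e)<.05)&(X[...,2]>.045)&(X[...,2]<.065);print("fence",m.sum(),np.percentile(X[m][:,2],[5,50,95]))
```

```text
0.065 17.3 [0.57  0.035 0.065] [ 0.4 -0.7 -0.4]
0.064 17.55 [0.57   0.035  0.0639] [ 0.1 -0.6  0.6]
0.063 17.8 [0.5699 0.035  0.0629] [0.3 0.3 0.7]
0.062 18.05 [0.57  0.035 0.062] [ 0.5  0.5 -0.6]
19.1583
hinge 250 [0.07047227 0.07115194 0.07163157 0.07209147 0.07270763]
tops 832 [0.10119703 0.11462932 0.1165294  0.11703743] ((0.5702309012413025, 0.03546859323978424), (0.05115322768688202, 0.023591386154294014), 76.0555648803711)
fence 483 [0.05087188 0.05401564 0.05530482]
```

View pics/w7.png

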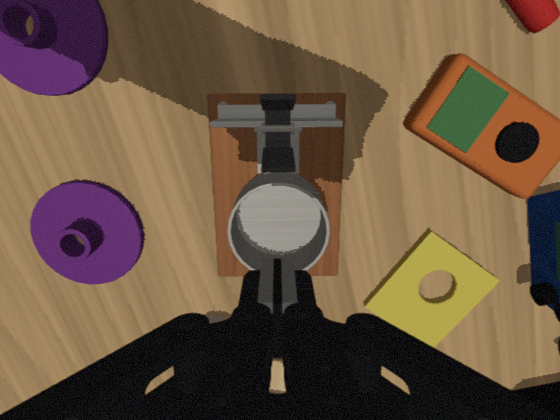

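Run:
```python
from h import *
st=get_state();X=np.load("w7.npz")["X"]
q=st["eef_rot"];W=Rn.from_quat([*q[1:],q[0]]).as_matrix();T=(X-st["tcp_pos"])@W
for r in range(258,330,5):print(r,[np.round(T[r,c]*1000).tolist() for c in(244,256,266,277,288,300,312)])
m=(abs(T[...,0])<.03)&(abs(T[...,1])<.05)&(T[...,2]>-.08)&(T[...,2]<.03)
P=T[m];print(np.percentile(P[:,2],[90,97,99,99.9]))
```

```text
258 [[-72.0, -31.0, 148.0], [-79.0, -21.0, 164.0], [10.0, -4.0, -26.0], [10.0, 0.0, -24.0], [11.0, 5.0, -27.0], [-79.0, 23.0, 163.0], [-72.0, 33.0, 147.0]]
263 [[-73.0, -30.0, 141.0], [-80.0, -20.0, 154.0], [11.0, -4.0, -31.0], [10.0, 0.0, -30.0], [10.0, 5.0, -31.0], [-80.0, 22.0, 153.0], [-73.0, 32.0, 139.0]]
268 [[-104.0, -35.0, 191.0], [-80.0, -19.0, 144.0], [11.0, -4.0, -36.0], [11.0, 0.0, -35.0], [11.0, 5.0, -36.0], [-79.0, 22.0, 142.0], [-104.0, 38.0, 192.0]]
273 [[-109.0, -35.0, 189.0], [7.0, -8.0, -32.0], [10.0, -4.0, -39.0], [11.0, 0.0, -39.0], [11.0, 4.0, -40.0], [7.0, 10.0, -32.0], [-110.0, 38.0, 191.0]]
278 [[7.0, -13.0, -36.0], [7.0, -8.0, -37.0], [11.0, -4.0, -43.0], [11.0, 0.0, -43.0], [11.0, 4.0, -43.0], [7.0, 9.0, -36.0], [-121.0, 39.0, 200.0]]
283 [[7.0, -12.0, -40.0], [7.0, -8.0, -40.0], [11.0, -4.0, -48.0], [11.0, 0.0, -47.0], [11.0, 4.0, -47.0], [6.0, 9.0, -38.0], [-128.0, 40.0, 201.0]]
288 [[6.0, -12.0, -43.0], [6.0, -8.0, -43.0], [11.0, -4.0, -50.0], [11.0, 0.0, -50.0], [11.0, 4.0, -51.0], [7.0, 9.0, -44.0], [6.0, 13.0, -44.0]]
293 [[7.0, -12.0, -47.0], [7.0, -
[... 500 characters left out ...]
0, 4.0, -64.0], [14.0, 7.0, -68.0], [12.0, 11.0, -65.0]]
313 [[13.0, -10.0, -70.0], [12.0, -6.0, -68.0], [12.0, -3.0, -68.0], [7.0, 0.0, -60.0], [12.0, 4.0, -67.0], [13.0, 7.0, -69.0], [12.0, 11.0, -68.0]]
318 [[13.0, -10.0, -71.0], [13.0, -6.0, -71.0], [12.0, -3.0, -71.0], [4.0, 0.0, -59.0], [11.0, 3.0, -70.0], [11.0, 7.0, -69.0], [11.0, 11.0, -70.0]]
323 [[12.0, -9.0, -74.0], [12.0, -6.0, -73.0], [11.0, -3.0, -72.0], [3.0, 0.0, -60.0], [12.0, 3.0, -73.0], [12.0, 7.0, -73.0], [11.0, 11.0, -72.0]]
328 [[12.0, -9.0, -75.0], [11.0, -6.0, -75.0], [12.0, -3.0, -76.0], [1.0, 0.0, -60.0], [12.0, 3.0, -75.0], [12.0, 7.0, -76.0], [13.0, 10.0, -76.0]]
[-0.04455831 -0.03325406 -0.02946372 -0.02562954]
```

Run:
```python
from h import *
st=get_state();X=np.load("w7.npz")["X"];im=np.load("w7.npz")["im"]
q=st["eef_rot"];W=Rn.from_quat([*q[1:],q[0]]).as_matrix();T=(X-st["tcp_pos"])@W
for r in range(222,266,3):print(r,[np.round(T[r,c]*1000).tolist() for c in(262,266,277,288,292)])
print(proj("wrist",st["tcp_pos"],st),st["width"])
cv2.imwrite("pics/w7c.png",cv2.resize(im[200:330,210:350],None,fx=5,fy=4.5))
```

```text
222 [[-50.0, -15.0, 186.0], [-50.0, -11.0, 187.0], [-50.0, 0.0, 187.0], [-50.0, 12.0, 186.0], [-49.0, 16.0, 186.0]]
225 [[-52.0, -15.0, 185.0], [-53.0, -11.0, 187.0], [-53.0, 0.0, 187.0], [-53.0, 12.0, 186.0], [-53.0, 16.0, 186.0]]
228 [[-56.0, -15.0, 186.0], [-56.0, -11.0, 186.0], [-56.0, 0.0, 185.0], [-56.0, 12.0, 186.0], [-56.0, 16.0, 185.0]]
231 [[-60.0, -15.0, 187.0], [-60.0, -11.0, 187.0], [-59.0, 0.0, 185.0], [-60.0, 12.0, 187.0], [-59.0, 16.0, 186.0]]
234 [[-63.0, -15.0, 186.0], [-63.0, -11.0, 186.0], [-63.0, 0.0, 187.0], [-63.0, 12.0, 186.0], [-62.0, 16.0, 185.0]]
237 [[-67.0, -15.0, 188.0], [-66.0, -11.0, 187.0], [-66.0, 0.0, 186.0], [-66.0, 12.0, 186.0], [-66.0, 16.0, 186.0]]
240 [[-69.0, -15.0, 185.0], [-69.0, -11.0, 185.0], [-69.0, 0.0, 186.0], [-69.0, 12.0, 185.0], [-70.0, 16.0, 186.0]]
243 [[-73.0, -15.0, 186.0], [-73.0, -11.0, 187.0], [-73.0, 0.0, 186.0], [-73.0, 12.0, 186.0], [-73.0, 16.0, 187.0]]
246 [[-76.0, -15.0, 187.0], [-76.0, -11.0, 187.0], [-76.0, 0.0, 186.0], [-76.0, 12.0, 185.0], [-76.0, 16.0, 185.0]]
249 [[-80.0, -15.0, 187.0], [-79.0, -11.0, 186.0], [-80.0, 0.0, 186.0], [-80.0, 12.0, 187.0], [-80.0, 16.0, 187.0]]
252 [[-83.0, -15.0, 185.0], [-83.0, -11.0, 185.0], [-83.0, 0.0, 187.0], [-83.0, 12.0, 186.0], [-83.0, 16.0, 186.0]]
255 [[nan, nan, nan], [-83.0, -11.0, 179.0], [-86.0, 0.0, 184.0], [-84.0, 12.0, 180.0], [-82.0, 16.0, 177.0]]
258 [[11.0, -6.0, -27.0], [10.0, -4.0, -26.0], [10.0, 0.0, -24.0], [11.0, 5.0, -27.0], [10.0, 7.0, -24.0]]
261 [[10.0, -6.0, -28.0], [11.0, -4.0, -29.0], [11.0, 0.0, -29.0], [10.0, 5.0, -28.0], [11.0, 6.0, -29.0]]
264 [[11.0, -6.0, -32.0], [11.0, -4.0, -32.0], [11.0, 0.0, -32.0], [11.0, 5.0, -32.0], [11.0, 6.0, -33.0]]
[[277.06307946 257.2205813 ]] -8.488883632497998e-05
```

View pics/w7c.png

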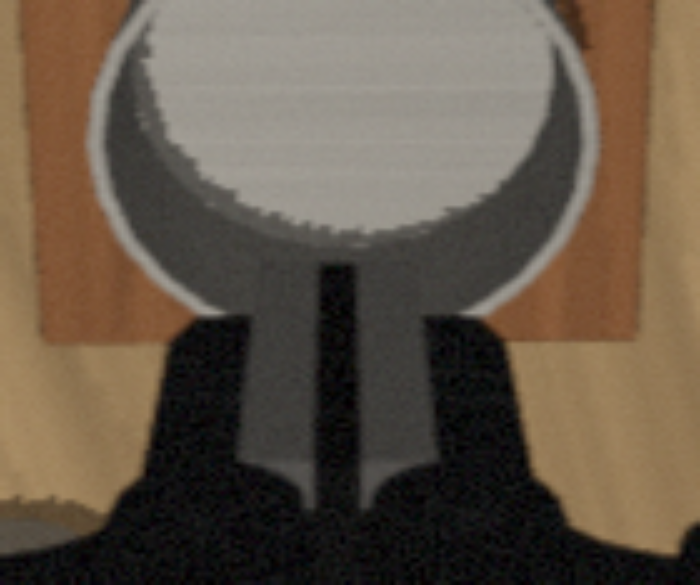

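The press did not touch: the hinge is still at 71.6 mm. Depth on the fingers suggests their visible tips end about 22 mm behind the TCP. I'll test that by touch, in small force-guarded steps in the same crotch.

Run:
```python
from h import *
q=quat(np.radians(-14.0)); c=np.array([.5702,.0352])
ctrl.movel([*c,.11],q,max_speed=.2)
st=get_state();c=c+.8*(c-st["tcp_pos"][:2]);f0=st["contact_force"]
ctrl.movel([*c,.062],q,max_speed=.1)
for z in np.arange(.0605,.0475,-.0015):
    ctrl.movel([*c,z],q,max_speed=.05)
    st=get_state();print(round(z,4),st["time"],st["tcp_pos"].round(4),(st["contact_force"]-f0).round(1))
    if st["contact_force"][2]-f0[2]>5 : break
```

```text
0.0605 20.7583 [0.5703 0.0358 0.0609] [ 0.3 -0.1 -0.7]
0.059 21.0083 [0.57   0.0359 0.059 ] [ 0.6  0.1 -0.8]
0.0575 21.2583 [0.57   0.0359 0.0574] [-0.5  0.1 -0.5]
0.056 21.5083 [0.57   0.0358 0.0559] [ 0.  -0.7  0.2]
0.0545 21.7583 [0.57   0.0359 0.0544] [ 0.2 -0.4  0.9]
0.053 22.0083 [0.5702 0.0357 0.0531] [0.3 0.1 0.8]
0.0515 22.2583 [0.5704 0.0354 0.0519] [-1.  -1.1  3.6]
0.05 22.5083 [0.5707 0.0353 0.0507] [-0.8 -2.   7. ]
```

Contact at TCP of about 0.0525, as the depth predicted, now at 7 N. Continuing to press the clip down about 4 mm.

Run:
```python
from h import *
c=np.array([.5702,.0352])
for z in (.0488,.0476,.0464,.0455):
    ctrl.movel([*c,z],max_speed=.05)
    st=get_state();print(round(z,4),st["time"],st["tcp_pos"].round(4),(st["contact_force"]).round(1))
    if st["contact_force"][2]>20 : break
im,d=vision.grab_frame("wrist");cv2.imwrite("pics/w8.png",im)
ctrl.movel([*c,.15],max_speed=.2)
ctrl.movel([c[0]-.242*.05,c[1]-.97*.05,.20],max_speed=.2)
st=get_state();im,d=vision.grab_frame("wrist");cv2.imwrite("pics/w9.png",im);X=cloud("wrist",d,st);np.savez("w9.npz",X=X,im=im)
print(st["time"])
n=np.array([.242,.97]);e=np.array([.97,-.242]);D=X[...,:2]-[.5701,.035]
m=(abs(D@n)<.004)&(abs(D@e)<.010)&(X[...,2]>.05)&(X[...,2]<.1);print("hinge",m.sum(),np.percentile(X[m][:,2],[5,25,50,75,95]))
m=(abs(D@n)<.03)&(abs(D@e)<.012)&(X[...,2]>.1)&(X[...,2]<.13);print("tops",m.sum(),np.percentile(X[m][:,2],[5,50,90,97]),cv2.minAreaRect(X[m][:,:2].astype(np.float32)))
m=(abs(D@n)<.012)&(abs(D@e)>.02)&(abs(D@e)<.05)&(X[...,2]>.045)&(X[...,2]<.065);print("fence",m.sum(),np.percentile(X[m][:,2],[5,50,95]))
m=(X[...,2]>.056)&(X[...,2]<.065)&(np.hypot(X[...,0]-.5471,X[...,1]+.0566)<.055)
P=X[m][:,:2]
from scipy.optimize import least_squares
s=least_squares(lambda a:np.hypot(P[:,0]-a[0],P[:,1]-a[1])-a[2],[.547,-.057,.045],loss="soft_l1",f_scale=.002);print("rim",len(P),s.x)
```

```text
0.0488 22.7583 [0.571  0.0348 0.0495] [-0.  -0.6  6.9]
0.0476 23.0083 [0.5711 0.0348 0.0484] [0.  0.3 6.4]
0.0464 23.2583 [0.5711 0.0348 0.0472] [-0.1  0.1  6.5]
0.0455 23.5083 [0.5712 0.0348 0.0464] [ 0.8 -0.9  7.6]
24.7333
hinge 254 [0.06496472 0.0657356  0.06618003 0.06666548 0.06739116]
tops 629 [0.10166892 0.10973524 0.11114522 0.1116562 ] ((0.5709447264671326, 0.035229939967393875), (0.051659513264894485, 0.022335797548294067), 75.95746612548828)
fence 501 [0.0471958  0.05398481 0.05534756]
rim 909 [ 0.54838626 -0.0537894   0.04405863]
```

View pics/w9.png

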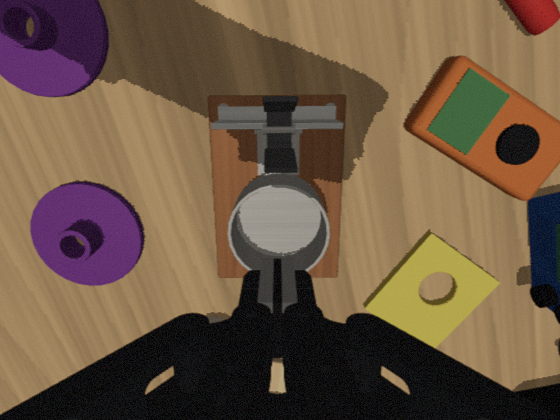

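The clip slid down under about 7 N: the hinge went from 71.6 to 66.2 mm, so the origin is now about 8.5 mm above the edge, with handle tops at 112 mm. The tin at (278,220) is undisturbed. Next, the lids.

Run:
```python
from h import *
q=quat(np.radians(-14.0))
ctrl.movep([.501,.3315,.16],q); ctrl.ungrasp()
st=get_state();im,d=vision.grab_frame("wrist");cv2.imwrite("pics/w10.png",im);X=cloud("wrist",d,st);np.savez("w10.npz",X=X,im=im)
print(st["time"],st["tcp_pos"])
D=np.hypot(X[...,0]-.501,X[...,1]-.3315)
for a,b,r in((.098,.11,.02),(.06,.07,.025),(.033,.042,.065)):
    P=X[(D<r)&(X[...,2]>a)&(X[...,2]<b)];print(a,len(P),cv2.minAreaRect(P[:,:2].astype(np.float32)),np.median(P[:,2]))
im,d=vision.grab_frame("top");X=cloud("top",d);np.savez("t10.npz",X=X,im=im)
m=(X[...,2]>.056)&(X[...,2]<.066)&(np.hypot(X[...,0]-.5478,X[...,1]+.055)<.055);P=X[m][:,:2]
from scipy.optimize import least_squares
s=least_squares(lambda a:np.hypot(P[:,0]-a[0],P[:,1]-a[1])-a[2],[.547,-.057,.045],loss="soft_l1",f_scale=.002);print("rim top",len(P),s.x)
```

```text
26.8917 [0.50095788 0.33152825 0.15997065]
0.098 470 ((0.5017926692962646, 0.33363091945648193), (0.01526603102684021, 0.014879806898534298), 75.42868041992188) 0.10297196654660615
0.06 832 ((0.5022172331809998, 0.33498045802116394), (0.03189487010240555, 0.03529432788491249), 75.70451354980469) 0.06280605875320192
0.033 13005 ((0.5019540190696716, 0.333391010761261), (0.11372309923171997, 0.11392179131507874), 33.79231262207031) 0.03705926777574883
rim top 170 [ 0.54734777 -0.0555054   0.04427387]
```

View pics/w10.png

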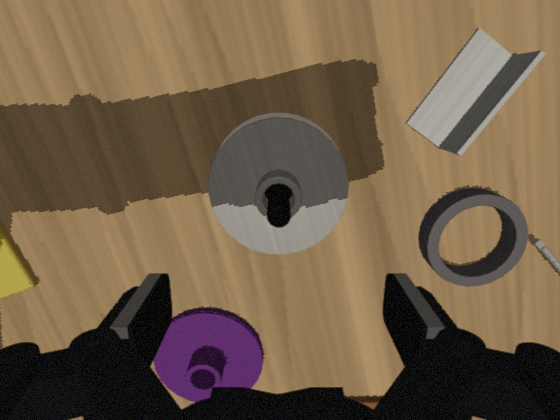

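The stem top at (278,215) measures (0.5018, 0.3335) by wrist. The tin-minus-stem vector agrees between cameras to 0.5 mm: (0.0465, -0.387). Gripping the stem.

Run:
```python
from h import *
q=quat(np.radians(-14.0));c=np.array([.5016,.3328])
ctrl.movel([*c,.051],q,max_speed=.12)
st=get_state();print(st["time"],st["tcp_pos"],st["contact_force"].round(1));f0=st["contact_force"]
ctrl.close_gripper(force=50)
st=get_state();print(st["time"],st["tcp_pos"],st["width"],st["contact_force"].round(1))
ctrl.movel([*st["tcp_pos"][:2],.075],max_speed=.06)
st=get_state();print(st["time"],st["tcp_pos"],st["width"],st["contact_force"].round(1))
im,d=vision.grab_frame("wrist");cv2.imwrite("pics/w11.png",im);X=cloud("wrist",d,st)
D=np.hypot(X[...,0]-c[0],X[...,1]-c[1]);P=X[(D<.065)&(X[...,2]>.045)&(X[...,2]<.075)];print(len(P),np.median(P[:,2]),cv2.minAreaRect(P[:,:2].astype(np.float32)))
```

```text
28.05 [0.50218838 0.33279559 0.05176964] [ 0.6 -0.9 -0.1]
28.7 [0.50174533 0.33281188 0.05117033] 0.014191349524441815 [-0.5  1.   2.3]
29.25 [0.50167745 0.33298053 0.07520037] 0.014843416651690939 [ 0.1  0.1 -3.8]
24198 0.061069967593549324 ((0.5021196603775024, 0.3348159193992615), (0.11161519587039948, 0.11403331160545349), 48.96638870239258)
```

View pics/w11.png

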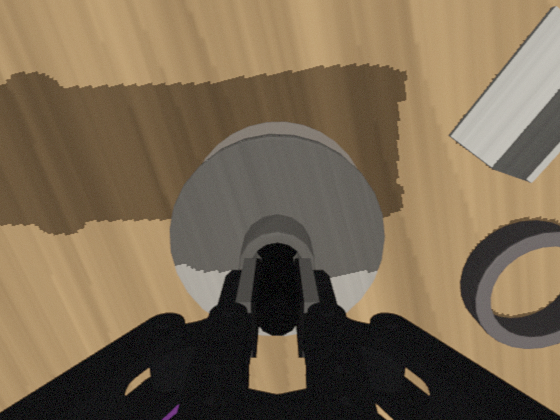

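Both lids came up level (width 14.8 mm, load about 3.8 N; disc measured 114 mm across). Carrying over the clip at height, then lowering with a force guard.

Run:
```python
from h import *
q=quat(np.radians(-14.0));c=np.array([.5482,-.0547])
p=get_state()["tcp_pos"]
ctrl.movel([p[0],p[1],.18],q,max_speed=.15)
ctrl.movel([*c,.18],q,max_speed=.2)
ctrl.pause(.15)
st=get_state();print(st["time"],st["tcp_pos"],st["width"]);c2=c+(c-st["tcp_pos"][:2])
ctrl.movel([*c2,.115],q,max_speed=.12)
st=get_state();print(st["time"],st["tcp_pos"],st["contact_force"].round(1))
im,d=vision.grab_frame("wrist");cv2.imwrite("pics/w12.png",im);X=cloud("wrist",d,st);np.savez("w12.npz",X=X,im=im)
im,d=vision.grab_frame("scene");cv2.imwrite("pics/s12.png",cv2.resize(im[130:280,180:340],None,fx=5,fy=4))
im,d=vision.grab_frame("top");X=cloud("top",d)
cv2.imwrite("pics/t12.png",cv2.resize(im[150:270,220:350],None,fx=5,fy=5))
```

```text
32.4 [ 0.54823675 -0.05395331  0.17988542] 0.014694902089120908
33.0917 [ 0.54849803 -0.05583657  0.11546471] [ 0.4 -1.3 -3.9]
```

View pics/w12.png

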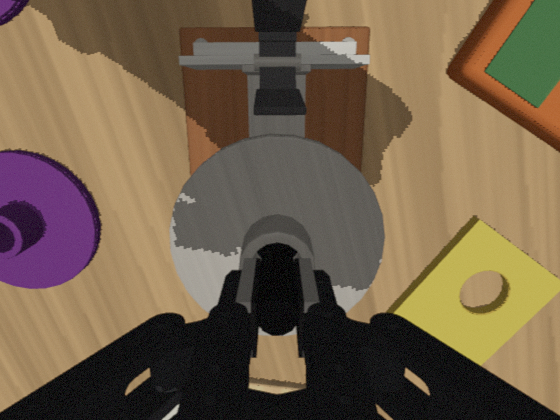

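View pics/s12.png

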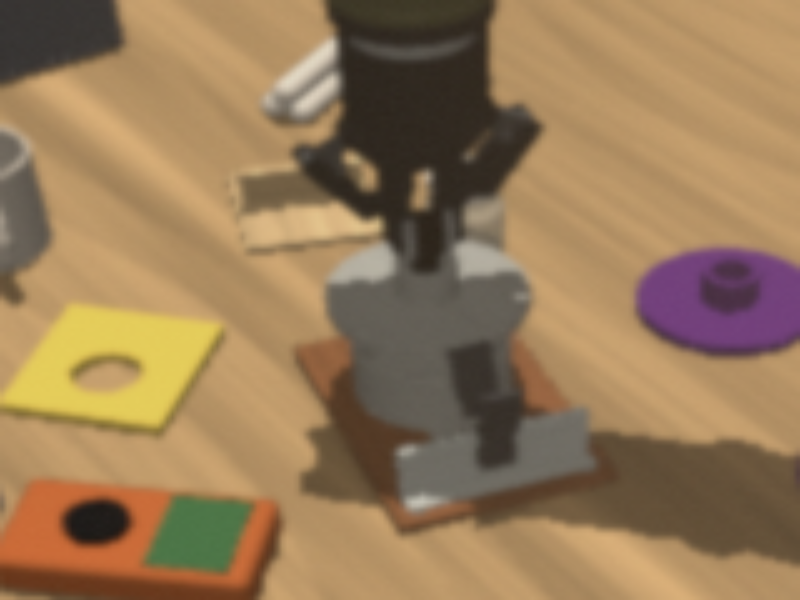

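The lid disc (centre column 278) is in line with the tin and board, and the clip is clear of it. Lowering in guarded steps.

Run:
```python
from h import *
q=quat(np.radians(-14.0));c=np.array([.5480,-.0546])
f0=-3.9
for z in (.100,.093,.0895,.0865,.0845,.083,.082,.0812,.0804):
    ctrl.movel([*c,z],q,max_speed=.05)
    st=get_state();f=st["contact_force"];print(z,round(st["time"],2),st["tcp_pos"].round(4),f.round(1))
    if f[2]-f0>5 or np.hypot(f[0],f[1])>6: break
    if z<.0822 and f[2]-f0>2: break
im,d=vision.grab_frame("wrist");cv2.imwrite("pics/w13.png",im);X=cloud("wrist",d,st);np.savez("w13.npz",X=X,im=im)
D=np.hypot(X[...,0]-c[0],X[...,1]-c[1]);m=(D<.053)&(D>.025)&(X[...,2]>.055)&(X[...,2]<.1);P=X[m]
A=np.c_[P[:,:2]-c,np.ones(len(P))];s=np.linalg.lstsq(A,P[:,2],rcond=None)[0];print("disc plane",s,len(P))
```

```text
0.1 33.69 [ 0.5478 -0.0546  0.0996] [-0.6 -0.3 -2.4]
0.093 33.98 [ 0.5478 -0.0545  0.0927] [-0.  -0.3 -2.2]
0.0895 34.23 [ 0.5479 -0.0546  0.0893] [ 0.7  0.3 -3.4]
0.0865 34.48 [ 0.5479 -0.0545  0.0863] [ 0.1  0.9 -2.6]
0.0845 34.73 [ 0.5479 -0.0546  0.0844] [-0.3 -0.6 -2.4]
0.083 34.98 [ 0.548  -0.0546  0.0829] [-0.6 -0.5 -3.6]
0.082 35.23 [ 0.548  -0.0546  0.082 ] [ 0.3 -0.3 -2.6]
0.0812 35.48 [ 0.548  -0.0546  0.0812] [-0.9 -0.2 -1.8]
disc plane [ 0.00029639 -0.00027065  0.06710575] 17315
```

View pics/w13.png

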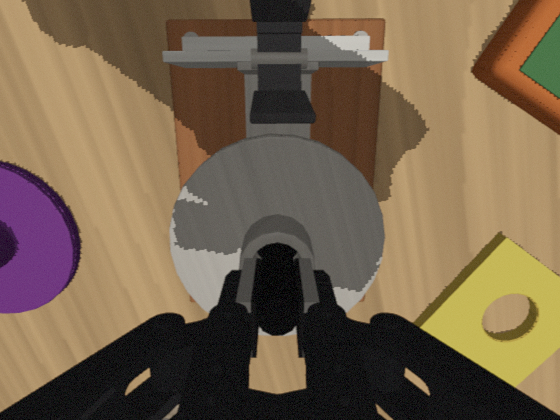

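Run:
```python
from h import *
st=get_state();X=np.load("w13.npz")["X"];im=np.load("w13.npz")["im"]
q=st["eef_rot"];W=Rn.from_quat([*q[1:],q[0]]).as_matrix();T=(X-st["tcp_pos"])@W
for c in(235,248,308,278):
    print(c,[(r,*np.round(T[r,c]*1000).astype(int).tolist()) for r in range(225,370,7)])
X=np.load("w10.npz")["X"]; T=(X-np.array([.50096,.33153,.15997]))@W
for c in(160,150,395,405):
    print(c,[(r,*np.nan_to_num(np.round(T[r,c]*1000)).astype(int).tolist()) for r in range(260,345,6)])
cv2.imwrite("pics/w13c.png",cv2.resize(im[200:400,180:380],None,fx=4,fy=3))
```

```text
235 [(225, 12, -22, 13), (232, 8, -22, 14), (239, 4, -22, 14), (246, 0, -22, 13), (253, -4, -22, 14), (260, -8, -23, 14), (267, -13, -23, 15), (274, 8, -17, -32), (281, 7, -16, -37), (288, 7, -16, -42), (295, 8, -15, -48), (302, 13, -14, -60), (309, 14, -13, -67), (316, 12, -13, -68), (323, 13, -12, -73), (330, 12, -12, -74), (337, 13, -12, -79), (344, 17, -11, -87), (351, 17, -10, -90), (358, 17, -10, -93), (365, 18, -10, -95)]
248 [(225, 12, -15, 15), (232, 11, -14, 5), (239, 13, -13, -7), (246, 11, -13, -11), (253, 8, -13, -13), (260, 12, -12, -28), (267, 12, -11, -34), (274, 12, -11, -39), (281, 12, -11, -46), (288, 12, -10, -50), (295, 12, -10, -55), (302, 11, -10, -58), (309, 10, -10, -60), (316, 8, -9, -62), (323, 8, -9, -65), (330, 7, -9, -67), (337, 4, -9, -67), (344, 1, -9, -67), (351, -1, -9, -67), (358, -3, -9, -68), (365, -6, -9, -67)]
308 [(225, 12, 16, 14), (232, 8, 16, 13), (239, 8, 15, 5), (246, 10, 14, -10), (253, 7, 14, -11), (260, 12, 13, -28), (267, 12, 12, -34), (274, 11, 12, -39), (281, 12, 11, -46), (288, 12, 11, -51), (295, 12, 10, -55), (302, 12, 10, -59), (
[... 1119 characters left out ...]
 -43, -58), (326, 2, -43, -58), (332, -1, -43, -58), (338, -1, -43, -60), (344, -3, -43, -61)]
395 [(260, -79, 115, 161), (266, -85, 116, 161), (272, -91, 116, 160), (278, 12, 44, -43), (284, 12, 42, -48), (290, 9, 43, -48), (296, 8, 42, -49), (302, 5, 43, -49), (308, 4, 42, -50), (314, 2, 42, -51), (320, -1, 42, -51), (326, -2, 42, -53), (332, -5, 43, -52), (338, -7, 43, -52), (344, -9, 42, -54)]
405 [(260, -79, 125, 161), (266, -85, 126, 161), (272, 0, 0, 0), (278, 11, 48, -42), (284, 12, 46, -47), (290, 12, 45, -51), (296, 12, 43, -56), (302, 11, 42, -59), (308, 9, 43, -58), (314, 8, 42, -60), (320, 6, 42, -60), (326, 4, 42, -61), (332, 2, 42, -62), (338, -1, 43, -61), (344, -2, 42, -62)]
```

View pics/w13c.png

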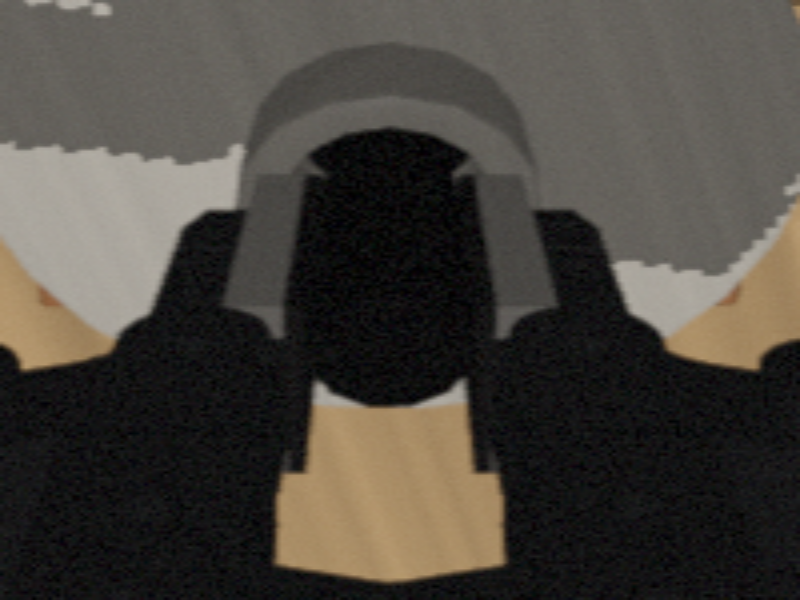

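Run:
```python
from h import *
st=get_state();X=np.load("w13.npz")["X"]
q=st["eef_rot"];W=Rn.from_quat([*q[1:],q[0]]).as_matrix();T=(X-st["tcp_pos"])@W
for c in(260,278,296):
    print(c,[(r,*np.nan_to_num(np.round(T[r,c]*1000)).astype(int).tolist()) for r in range(380,420,3)])
```

```text
260 [(380, -151, -14, 83), (383, -154, -14, 83), (386, -156, -14, 82), (389, -161, -14, 83), (392, 10, -4, -95), (395, 11, -4, -97), (398, 11, -4, -98), (401, 12, -4, -100), (404, 13, -4, -101), (407, 12, -4, -101), (410, 12, -4, -102), (413, 12, -4, -103), (416, 11, -4, -103), (419, 12, -4, -104)]
278 [(380, -150, 1, 82), (383, -153, 1, 81), (386, -156, 1, 81), (389, -159, 1, 82), (392, -164, 1, 83), (395, 10, 0, -97), (398, 11, 0, -98), (401, 11, 0, -99), (404, 13, 0, -101), (407, 12, 0, -101), (410, 11, 0, -102), (413, 12, 0, -103), (416, 11, 0, -103), (419, 11, 0, -104)]
296 [(380, -150, 16, 81), (383, -153, 16, 81), (386, -156, 16, 81), (389, -160, 16, 82), (392, 12, 4, -97), (395, 11, 4, -98), (398, 10, 4, -97), (401, 11, 4, -99), (404, 12, 4, -101), (407, 11, 4, -101), (410, 12, 4, -102), (413, 12, 4, -103), (416, 12, 4, -104), (419, 11, 4, -104)]
```

The depth shows the gripper really sits about 20 mm behind the stated TCP: tips at -25 mm, body at -95 mm. Heights are re-planned from that. The disc is level, with its top at home height (67.1 mm measured, with a 1 mm bias). Settling the last fraction and letting go.

Run:
```python
from h import *
q=quat(np.radians(-14.0));c=np.array([.5480,-.0546])
ctrl.movel([*c,.0806],q,max_speed=.05)
st=get_state();print(st["tcp_pos"].round(4),st["contact_force"].round(1))
ctrl.ungrasp()
ctrl.movel([*c,.11],q,max_speed=.12)
st=get_state();print(st["time"],st["tcp_pos"].round(4),st["contact_force"].round(1),st["width"])
im,d=vision.grab_frame("wrist");cv2.imwrite("pics/w14.png",im);X=cloud("wrist",d,st);np.savez("w14.npz",X=X,im=im)
D=np.hypot(X[...,0]-c[0],X[...,1]-c[1]);m=(D<.053)&(D>.025)&(X[...,2]>.055)&(X[...,2]<.08);P=X[m]
A=np.c_[P[:,:2]-c,np.ones(len(P))];s=np.linalg.lstsq(A,P[:,2],rcond=None)[0];print("disc plane",s,len(P))
for a,b,r in((.125,.14,.02),(.088,.098,.025),(.062,.072,.065)):
    P=X[(D<r)&(X[...,2]>a)&(X[...,2]<b)];print(a,len(P),cv2.minAreaRect(P[:,:2].astype(np.float32)),np.median(P[:,2]))
```

```text
[ 0.548  -0.0546  0.0811] [-2.   0.8  5.1]
36.8583 [ 0.5483 -0.0545  0.1103] [-0.1  0.8 -0.2] 0.08557836619900733
disc plane [-0.00024878 -0.00043727  0.06709437] 16554
0.125 1113 ((0.5480585098266602, -0.053598515689373016), (0.015302787534892559, 0.015581940300762653), 19.7627010345459) 0.13276685372369632
0.088 1704 ((0.5479484796524048, -0.05207342281937599), (0.03238162025809288, 0.03552425652742386), 77.99838256835938) 0.0927539769118334
0.062 21942 ((0.5478650331497192, -0.05382676422595978), (0.11398240178823471, 0.11404341459274292), 20.73493003845215) 0.06706885752306077
```

View pics/w14.png

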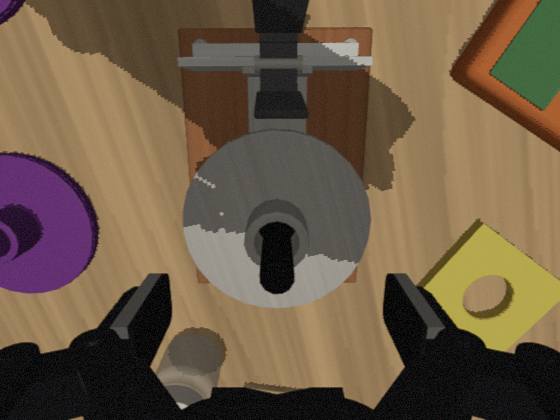

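The pair sits home and level: disc 67.1 mm, stem top 132.8 mm, axis at (0.548, -0.054), clip still on. Going down for the collar, force-guarded.

Run:
```python
from h import *
q=quat(np.radians(-14.0));c=np.array([.5479,-.0545])
for z in(.075,.060,.054,.049):
    ctrl.movel([*c,z],q,max_speed=.08)
    st=get_state();print(z,round(st["time"],2),st["tcp_pos"].round(4),st["contact_force"].round(1))
    if abs(st["contact_force"][2])>6: break
else:
    ctrl.close_gripper(force=40)
    st=get_state();print(st["time"],st["tcp_pos"].round(4),st["width"],st["contact_force"].round(1))
    im,d=vision.grab_frame("wrist");cv2.imwrite("pics/w15.png",im)
```

```text
0.075 37.5 [ 0.5477 -0.0547  0.0747] [-0.   0.4  0.7]
0.06 37.84 [ 0.5476 -0.0544  0.0595] [ 0.5 -0.2 -0.1]
0.054 38.09 [ 0.5477 -0.0544  0.0537] [-0.6 -1.1  0.3]
0.049 38.34 [ 0.5478 -0.0544  0.0488] [-0.6  0.  -0.1]
38.8667 [ 0.548  -0.0545  0.0494] 0.03499602376830489 [-0.6  1.7  4.8]
```

View pics/w15.png

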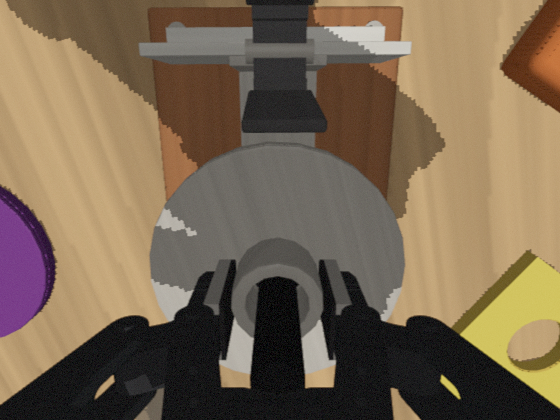

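The collar is gripped (35 mm), with the stem centred in the bore at (278,300). Lifting straight and slowly.

Run:
```python
from h import *
p=get_state()["tcp_pos"]; q=quat(np.radians(-14.0));c=p[:2]
ctrl.movel([*c,.075],q,max_speed=.05)
st=get_state();print(round(st["time"],2),st["tcp_pos"].round(4),st["width"],st["contact_force"].round(1))
ctrl.movel([*c,.150],q,max_speed=.07)
ctrl.pause(.4)
st=get_state();print(round(st["time"],2),st["tcp_pos"].round(4),st["width"],st["contact_force"].round(1),np.abs(st["qd"]).max())
im,d=vision.grab_frame("wrist");cv2.imwrite("pics/w16.png",im);X=cloud("wrist",d,st)
D=np.hypot(X[...,0]-c[0],X[...,1]-c[1]);m=(D<.053)&(D>.025)&(X[...,2]>.15)&(X[...,2]<.19);P=X[m]
A=np.c_[P[:,:2]-c,np.ones(len(P))];s=np.linalg.lstsq(A,P[:,2],rcond=None)[0];print("disc plane",s,len(P))
im,d=vision.grab_frame("scene");cv2.imwrite("pics/s16.png",cv2.resize(im[110:300,160:380],None,fx=3.6,fy=3.1,interpolation=cv2.INTER_CUBIC));np.savez("s16.npz",X=cloud("scene",d),im=im)
im,d=vision.grab_frame("top");cv2.imwrite("pics/t16.png",im)
```

```text
39.58 [ 0.548  -0.0543  0.075 ] 0.03550432067734737 [ 0.8 -0.9 -1.8]
41.21 [ 0.548  -0.0546  0.1499] 0.03528908967815583 [ 0.3  0.7 -2.4] 0.002954500607288539
disc plane [-0.00182121 -0.00293889  0.16797034] 23430
```

View pics/w16.png

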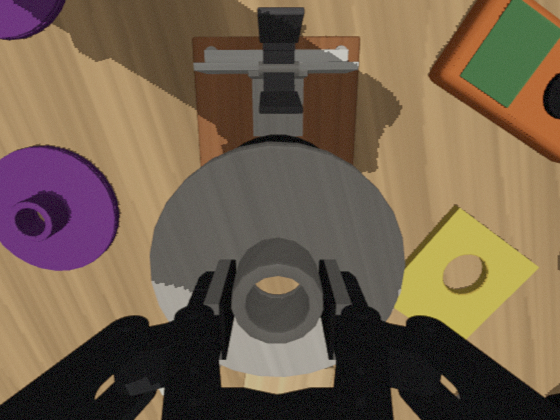

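View pics/s16.png

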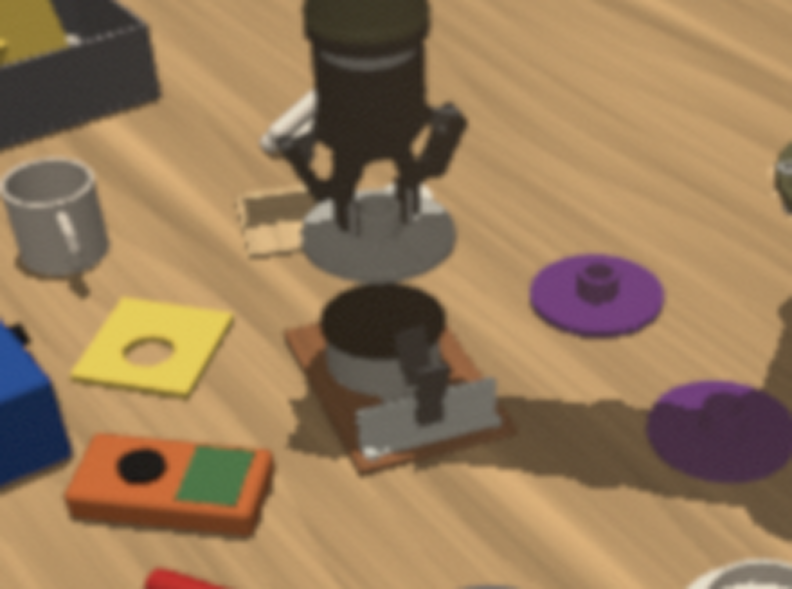

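View pics/t16.png

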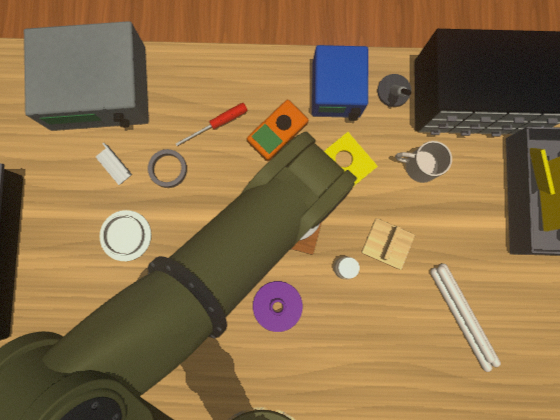

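The outer lid is held level and lifted about 100 mm, so the bore is clear of the stem. The black inner lid is on the tin, and the clip and other things are in place. A quick check of the inner lid's level from the scene depth, then hand in.

Run:
```python
from h import *
z=np.load("s16.npz");X=z["X"];c=np.array([.548,-.0545])
D=np.hypot(X[...,0]-c[0],X[...,1]-c[1]);m=(D<.046)&(X[...,2]>.05)&(X[...,2]<.08)
P=X[m];A=np.c_[P[:,:2]-c,np.ones(len(P))];s=np.linalg.lstsq(A,P[:,2],rcond=None)[0];print("inner flange",s,len(P))
m=(D<.065)&(X[...,2]>.059)&(X[...,2]<.069);P=X[m];print(cv2.minEnclosingCircle(P[:,:2].astype(np.float32)))
st=get_state();print(st["time"],st["width"],st["contact_force"].round(1))
if abs(s[0])<.04 and abs(s[1])<.04 and .058<s[2]<.07: ticket.close_job();print("closed")
```

```text
inner flange [-0.01505531 -0.01340409  0.06348529] 480
((0.5470366477966309, -0.052961062639951706), 0.05223938077688217)
41.3583 0.03492202416153364 [-0.4 -0.3 -1.7]
the job is handed in; nothing more can be done
closed
```

I finished the job and handed it in at 41.4 s of the 62 s allowed. The hand-in gives no verdict, so the checks below are my own.

- **Clip:** It is over the tab and fence together. Letting go first dragged it up to about 14 mm above the edge, so I pressed it back down at about 7 N. It then measured about 8.5 mm above the edge (10 mm is nominal).
- **Lid pair:** I carried it by the stem over the clip and lowered it home. The disc was level, and the most upward push I read during lowering was about 5 N. Then I let go.
- **Outer lid:** I gripped it by the collar and lifted it about 100 mm. At hand-in it was level to within 0.3 %, still, and clear of the stem (its lowest edge is about 24 mm above the stem top).
- **Inner lid:** The scene depth shows its flange at 63.5 mm, where home is 64 mm, and level to about 1.5 %. That depth reading is coarse.
- **Other things:** They look unmoved in the last pictures, though the arm hid part of the bench stop and one purple look-alike in the final top view.

**Checks that disagreed:**
- **Finger tips:** They are about 20 mm behind the stated tool point, shown by both depth and touch. My first press on the clip therefore missed, and I re-planned the later heights.
- **Cameras:** The top and wrist cameras differed by 1–2 mm.

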